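# Sort a batch of leg levellers by length, scrap the bent ones and log the batch

### The arm

A 7-joint arm with a two-finger parallel gripper is mounted at the origin on the work surface. World frame = base frame: x ahead of the robot, y to its left, z up, the work surface at z = 0. Lengths are in m, angles in rad, forces in N, time in s.
With the tool pointing down it reaches from about 0.4 to 0.875 m from the base axis. Payload 19.3 kg.
Tool frame: the origin (TCP) lies on the front face of the gripper's body, between the roots of the fingers; the fingertips stand 73 mm ahead of it and the grasp point (between the pads) lies 54 mm ahead of it; z points along the fingers, y is the line along which they close (so a half turn about z gives the same grasp; the last joint's range is limited). The gripper opens to 85 mm and grips with 20 to 120 N. Pads are 22 mm wide; open, the fingers measure 114 mm over their backs; the gripper's body (76 mm by 85 mm) begins 54 mm behind the grasp point. The pads swing forward as they close: fully open they stand 13 mm farther back than shut.
Start: joints at [-0.07, 0.521, -0.036, 1.599, 0.021, 1.021, -0.113], TCP at [0.625, -0, 0.304] pointing down, gripper open.
Joint ranges: [-2.91, 2.91], [-0.3, 2.13], [-1.5, 1.42], [0.17, 2.43], [-1.26, 4.41], [0.16, 1.93], [-2.52, 2.52]. Speed limits (rad/s): [1.89, 1.89, 2.39, 2.39, 3.01, 3.01, 3.01].

### API

Orientations are given as a 3x3 rotation matrix whose columns are the frame's x, y, z axes.
In Python, from bench import bot, read_camera, calibration, boxes_of, tip_of gives the robot as it stands. The module is installed in compiled form; this text tells all that it offers.
- The arm moves only by the tool servo_tool, never from a script. Its argument "increments" is a list of rows, each a list of 7 numbers: the shift along the tool's x, y, z in cm, then the turn, a rotation vector about the tool's x, y, z in degrees, then the opening, from 0 (shut) to 1 (fully open). A call has 1 to 5 rows; each row shifts and turns the commanded pose from where the row before left it, along the tool's axes as they then stand; what a row does not reach is not made up. A row lasts 1/8 s, in which the tool goes at most 62.5 mm and 10.7 degrees, less where a joint would pass 70% of its speed; a pose out of reach is approached as far as the arm can. A call is refused whole if a number of a shift passes 6.25 or a number of a turn 10.7, either way. A call with a gripper value outside its range is refused whole. The fingers move at their own pace and stop on an object; the grip force is fixed at half the most. Time passes only in rows, so rows that do not move let the fingers close. It gives the time, the measured TCP pose, the force, the opening and the grip force at its end, in the units of the state.
- bot.observe(): the state, without advancing time (a new reading comes with each control period).
- read_camera(name): name is "scene" or "side" or "wrist"; returns the picture (384x512x3 uint8, red, green, blue); there is no depth.
- calibration(name): a dict with "fx", "fy", "cx", "cy" (pixels), "k1" (the pictures are not rectified: a ray, as slopes to the right and down, at radius r is drawn at 1 + k1 r^2 times it, then the intrinsics apply), "extrinsics" (4x4, takes a point from world to camera coordinates); the wrist camera has in their place "T_tool_cam" (4x4, takes a point from camera to tool coordinates, whose origin is the TCP and whose axes are the flange's). Camera axes: x right, y up, looking along -z (the intrinsics and any distortion apply to the point x, -y, -z); pixel columns grow to the right and rows downward; lengths in m; the calibration is good to about 2 mm. A picture is of the moment at which its call begins: read the wrist's pose just before it. calibration takes no time and is no camera call.
- bot.sign_off(): hands the job in; it is judged then, once.
Trained networks look in the newest picture that a camera, given by its name, has taken for a name from the list of things; names that differ only in an ending like _2 or _b are one class to them, and where a whole thing is asked for, a point or a joint stands for the part that bears it (a point fixed in the world has none). Each returns a list of dicts, best first, with "score" (0 to 1); they miss things now and then, are a little off and sometimes report something else, mostly with a low value. They report only what shows in the picture. A call takes as long as a camera call. They do not tell look-alikes from the thing itself.
- boxes_of(query, camera): "at" ([row, column] in pixels, amid what is visible of it).
- tip_of(query, camera): "at" ([row, column] in pixels: a listed point, or the origin of a listed thing).
The state is a dict: "clock": time; "joints": joint angles; "joint_velocities": joint speeds; "effort": joint torques, N m; "eef_pos": TCP position; "eef_rot": TCP orientation; "ft_force": force on the tool from outside, world axes, zero at the start; "moment": the same for the moment, N m; "grip_width": finger opening in m; "gripper_force": force on a finger pad.
Only numpy, scipy, OpenCV 4.12 (cv2) and the standard library are available. Lean on these libraries where they do the work, as an engineer would, in place of code of your own. Each camera call takes 0.05 s, during which the arm holds its last target. There are 200 camera calls.

### The job

Sort this batch of reconditioned pinball leg levellers: stand every straight one upright on its foot on the blue strip headed by the yellow-footed sample of its own length, and put every bent one in the red scrap tray. When the whole batch is put away, log it on the tally counter: press the lever down to its stop and let it spring right back. Leave the other parts on the bench alone.

Things in the scene. Friction and masses are not known exactly. Their poses are not given: they have to be found in the camera images.
- short_1: a straight leg leveller of the short length, loose, standing on its foot on the bench at the start: black domed cast-iron foot 40 mm across and 12 mm high, zinc lock nut (18 mm) up to 18 mm, then a bare threaded stem 9.5 mm thick; 50 mm high overall, 0.08 to 0.19 kg. Origin: centre of the foot's underside, z up the stem. May be absent (None)
- short_2: a straight leg leveller of the short length, loose, standing on its foot on the bench at the start: black domed cast-iron foot 40 mm across and 12 mm high, zinc lock nut (18 mm) up to 18 mm, then a bare threaded stem 9.5 mm thick; 50 mm high overall, 0.08 to 0.19 kg. Origin: centre of the foot's underside, z up the stem. May be absent (None)
- short_3: a straight leg leveller of the short length, loose, standing on its foot on the bench at the start: black domed cast-iron foot 40 mm across and 12 mm high, zinc lock nut (18 mm) up to 18 mm, then a bare threaded stem 9.5 mm thick; 50 mm high overall, 0.08 to 0.19 kg. Origin: centre of the foot's underside, z up the stem. May be absent (None)
- medium_1: a straight leg leveller of the medium length, loose, standing on its foot on the bench at the start: black domed cast-iron foot 40 mm across and 12 mm high, zinc lock nut (18 mm) up to 18 mm, then a bare threaded stem 9.5 mm thick; 70 mm high overall, 0.08 to 0.19 kg. Origin: centre of the foot's underside, z up the stem. May be absent (None)
- medium_2: a straight leg leveller of the medium length, loose, standing on its foot on the bench at the start: black domed cast-iron foot 40 mm across and 12 mm high, zinc lock nut (18 mm) up to 18 mm, then a bare threaded stem 9.5 mm thick; 70 mm high overall, 0.08 to 0.19 kg. Origin: centre of the foot's underside, z up the stem. May be absent (None)
- medium_3: a straight leg leveller of the medium length, loose, standing on its foot on the bench at the start: black domed cast-iron foot 40 mm across and 12 mm high, zinc lock nut (18 mm) up to 18 mm, then a bare threaded stem 9.5 mm thick; 70 mm high overall, 0.08 to 0.19 kg. Origin: centre of the foot's underside, z up the stem. May be absent (None)
- long_1: a straight leg leveller of the long length, loose, standing on its foot on the bench at the start: black domed cast-iron foot 40 mm across and 12 mm high, zinc lock nut (18 mm) up to 18 mm, then a bare threaded stem 9.5 mm thick; 90 mm high overall, 0.08 to 0.19 kg. Origin: centre of the foot's underside, z up the stem. May be absent (None)
- long_2: a straight leg leveller of the long length, loose, standing on its foot on the bench at the start: black domed cast-iron foot 40 mm across and 12 mm high, zinc lock nut (18 mm) up to 18 mm, then a bare threaded stem 9.5 mm thick; 90 mm high overall, 0.08 to 0.19 kg. Origin: centre of the foot's underside, z up the stem. May be absent (None)
- long_3: a straight leg leveller of the long length, loose, standing on its foot on the bench at the start: black domed cast-iron foot 40 mm across and 12 mm high, zinc lock nut (18 mm) up to 18 mm, then a bare threaded stem 9.5 mm thick; 90 mm high overall, 0.08 to 0.19 kg. Origin: centre of the foot's underside, z up the stem. May be absent (None)
- bent_1: a bent leg leveller, scrap, loose, standing on its foot: the same foot and nut, the 9.5 mm stem upright for the first 36 mm above the underside, then leaning 32 deg towards its own +x for 48 mm, so that its tip lies 25 mm to the side and 77 mm high. Origin: centre of the foot's underside, z up. May be absent (None)
- bent_2: a bent leg leveller, scrap, loose, standing on its foot: the same foot and nut, the 9.5 mm stem upright for the first 36 mm above the underside, then leaning 32 deg towards its own +x for 36 mm, so that its tip lies 19 mm to the side and 67 mm high. Origin: centre of the foot's underside, z up. May be absent (None)
- row_short: stock strip for the short levellers: fixed flat blue strip 240 x 70 mm, 3 mm thick, no rim. 90 mm from its middle towards its +x end a sample with a yellow foot, 50 mm high over the strip, same shape as the loose ones, is bolted down. The rest is the row: room for three feet in line at 50 mm spacing. Origin: centre of the strip's underside, x along it, z up
- row_medium: stock strip for the medium levellers: fixed flat blue strip 240 x 70 mm, 3 mm thick, no rim. 90 mm from its middle towards its +x end a sample with a yellow foot, 70 mm high over the strip, same shape as the loose ones, is bolted down. The rest is the row: room for three feet in line at 50 mm spacing. Origin: centre of the strip's underside, x along it, z up
- row_long: stock strip for the long levellers: fixed flat blue strip 240 x 70 mm, 3 mm thick, no rim. 90 mm from its middle towards its +x end a sample with a yellow foot, 90 mm high over the strip, same shape as the loose ones, is bolted down. The rest is the row: room for three feet in line at 50 mm spacing. Origin: centre of the strip's underside, x along it, z up
- scrap_tray: fixed open red steel tray, 140 x 140 mm outside, walls 4 mm thick and 40 mm high, floor about 4 mm. Origin: centre of its underside, axes along its sides
- counter: fixed bench tally counter: grey housing 60 (x) x 80 (y) mm, 64 mm high, on a base plate 85 x 100 mm; its front with the number wheels faces its own -x, towards the robot. The lever's hinge, level and parallel to the counter's y, is at (-10, -53, 40) mm in this frame. Origin: centre of its underside
- tally_lever (a joint): the counter's sprung lever on the housing's -y side, reaching forward (-x of the counter): 0 at rest, arm 40 deg above level; grows as it is pressed down; hard stop at 0.85 rad (arm 9 deg below level). The return spring needs 1 to 3.5 N at the paddle; it springs back to 0 by itself when let go
- tally_paddle (a point): middle of the upper face of the lever's black thumb paddle (26 mm along the arm, 24 mm wide, 6 mm thick), 72 mm along the arm from the hinge and 3 mm above the arm's centre line; it moves with the lever
- target_1: red plastic drop target, 80 x 26 x 6 mm, lying flat; loose, not part of the job. Origin: centre of its underside
- target_2: second red plastic drop target, the same; loose, not part of the job. Origin: centre of its underside
- coil_stop: white nylon coil stop 21 mm across on a steel plate 44 x 26 mm, 20 mm high; loose, not part of the job. Origin: centre of its underside
- coil: copper-wound solenoid coil standing on end, 42 mm across, 48 mm high; loose, not part of the job. Origin: centre of its underside
- flipper: white flipper bat, 80 mm long, 14 mm high, lying flat; loose, not part of the job. Origin: centre of its underside
- screwdriver: screwdriver lying on the bench; loose, not part of the job. Origin: centre of its underside
There are look-alikes about, which are no part of the job. Leave any pink look-alike of the bent_2 alone.

How it is judged:
By the outcome, as a careful person would: the job done as asked, in the order asked, and still so for the second after the job is handed in, with the robot touching nothing.
Of short_1, short_2, short_3, medium_1, medium_2, medium_3, long_1, long_2, long_3 only 5 to 7 are there at a start; the rules pass over those that are not, and their reading is None.
Of bent_1, bent_2 only 1 to 2 are there at a start; the rules pass over those that are not, and their reading is None.
At some moment in a run one of short_1, short_2, short_3, medium_1, medium_2, medium_3, long_1, long_2, long_3 may be knocked a few centimetres aside while the robot is not near it.
It also fails if it takes over 210 s, if anything falls off the work surface, if the arm or the gripper's body presses on something with over 40 N, if the wrist force passes 120 N, or if a joint passes its speed limit or range.

## Working session

There is one attempt and no reset: what is moved stays moved. The work goes in short steps, Python scripts to look and compute and a tool call to move; the robot and the scene stay as the last step left them, time stands still between calls to the robot, and variables do not carry over. Pictures are saved under pics/ and viewed, at most 14 in all, crops included, and the job is handed in when it is done.

Besides the shell and the picture viewer there is one more tool, called after "Request:" as name(argument=value, ...), one argument or row to a line, values as JSON. servo_tool: Moves the arm, as the interface text tells. Its arguments: {"type":"object","properties":{"increments":{"type":"array","items":{"type":"array","items":{"type":"number"}}}},"required":["increments"]}

```bash
mkdir -p pics; python3 - <<'E'
from bench import *
import cv2,numpy as np
s=bot.observe();print(s['clock'],s['eef_pos'],s['eef_rot'],s['grip_width'])
for n in ("scene","side"):
    im=read_camera(n);cv2.imwrite(f"pics/{n}0.png",im[:,:,::-1]);c=calibration(n);print(n,c)
    for q in ("short_1","medium_1","long_1","bent_1","row_short","row_medium","row_long","scrap_tray","counter"):
        print(q,[(np.round(d['at']).astype(int).tolist(),round(d['score'],2)) for d in tip_of(q,n)])
    print('pad',tip_of("tally_paddle",n)[:2])
print(calibration("wrist"))
E
```

```text
0.0 [ 6.24726107e-01 -3.22486069e-05  3.03325266e-01] [[ 7.33245745e-06  9.99999329e-01 -1.15804502e-03]
 [ 9.99999998e-01 -7.40182723e-06 -5.98982135e-05]
 [-5.99067449e-05 -1.15804458e-03 -9.99999328e-01]] 0.08530760579089014
scene {'fx': 462.83361289196637, 'fy': 462.83361289196637, 'cx': 259.75505754165715, 'cy': 188.93196737299027, 'k1': -0.1634574668210639, 'extrinsics': array([[ 0.79033848,  0.61243597, -0.01694903, -0.39735506],
       [-0.33112736,  0.45026306,  0.82922726,  0.13381062],
       [ 0.51548012, -0.64975793,  0.55865452, -1.52811929],
       [ 0.        ,  0.        ,  0.        ,  1.        ]])}
short_1 [([267, 184], 0.76), ([286, 168], 0.61), ([264, 228], 0.47)]
medium_1 [([251, 207], 0.6)]
long_1 [([254, 160], 0.77), ([229, 205], 0.7), ([300, 186], 0.67)]
bent_1 [([269, 144], 0.7), ([257, 114], 0.63)]
row_short [([173, 314], 0.69)]
row_medium [([188, 302], 0.97)]
row_long [([162, 337], 0.67)]
scrap_tray [([202, 240], 0.78)]
counter [([227, 336], 0.76)]
pad []
side {'fx': 411.5834524126819, 'fy': 411.5834524126819, 'cx': 252.94552111277562, 'cy': 188.724921243
[... 612 characters left out ...]
row_long [([129, 234], 0.85), ([326, 338], 0.65)]
scrap_tray [([221, 236], 0.67)]
counter [([179, 316], 0.96), ([256, 244], 0.34), ([132, 302], 0.29), ([335, 309], 0.17)]
pad [{'at': [175.3, 306.4], 'score': 0.56}]
{'fx': 292.4340987222218, 'fy': 292.4340987222218, 'cx': 250.9064145578297, 'cy': 197.45055176721394, 'k1': -0.07401725304174432, 'T_tool_cam': array([[-1.83249542e-04,  9.55301386e-01,  2.95633603e-01,
         7.64498439e-02],
       [ 9.99999777e-01,  3.64978182e-04, -5.59525913e-04,
        -3.98687210e-04],
       [-6.42415696e-04,  2.95633435e-01, -9.55301240e-01,
        -6.86450685e-02],
       [ 0.00000000e+00,  0.00000000e+00,  0.00000000e+00,
         1.00000000e+00]])}
```

```bash
cat > h.py <<'E'
from bench import *
import cv2,numpy as np
def cam(n,st=None):
    c=calibration(n)
    if n=="wrist":
        T=np.eye(4);T[:3,:3]=st['eef_rot'];T[:3,3]=st['eef_pos'];E=np.linalg.inv(T@c['T_tool_cam'])
    else: E=c['extrinsics']
    K=np.array([[c['fx'],0,c['cx']],[0,c['fy'],c['cy']],[0,0,1]]);return K,np.array([c['k1'],0,0,0]),np.diag([1,-1,-1])@E[:3,:]
def proj(n,P,st=None):
    K,D,E=cam(n,st);return cv2.projectPoints(np.atleast_2d(np.array(P,float)),cv2.Rodrigues(E[:,:3])[0],E[:,3],K,D)[0][:,0]
def ray(n,rc,z,st=None):
    K,D,E=cam(n,st);u=cv2.undistortPoints(np.array([[[rc[1],rc[0]]]],float),K,D)[0,0]
    R=E[:,:3];o=-R.T@E[:,3];d=R.T@np.array([u[0],u[1],1]);return o+d*(z-o[2])/d[2]
E
python3 - <<'E'
from h import *
a=cv2.imread('pics/scene0.png');b=cv2.imread('pics/side0.png')
cv2.imwrite('pics/s1.png',cv2.resize(a[130:330,80:380],(800,533),interpolation=3))
cv2.imwrite('pics/s2.png',cv2.resize(b[90:384,180:420],(490,600),interpolation=3))
for n,L in (("scene",[[267,184],[286,168],[264,228],[251,207],[254,160],[229,205],[300,186],[269,144],[257,114],[173,314],[188,302],[162,337],[202,240],[227,336]]),("side",[[302,293],[287,377],[333,308],[270,312],[277,281],[318,263],[323,335],[259,246],[353,267],[358,230],[147,240],[168,251],[129,234],[221,236],[179,316]])):
    for p in L: print(n,p,ray(n,p,0)[:2].round(3))
E
```

```text
scene [267, 184] [ 0.523 -0.311]
scene [286, 168] [ 0.539 -0.376]
scene [264, 228] [ 0.598 -0.242]
scene [251, 207] [ 0.528 -0.239]
scene [254, 160] [ 0.445 -0.315]
scene [229, 205] [ 0.466 -0.18 ]
scene [300, 186] [ 0.6   -0.381]
scene [269, 144] [ 0.454 -0.373]
scene [257, 114] [ 0.364 -0.391]
scene [173, 314] [0.546 0.21 ]
scene [188, 302] [0.561 0.121]
scene [162, 337] [0.569 0.308]
scene [202, 240] [ 0.463 -0.036]
scene [227, 336] [0.729 0.024]
side [302, 293] [ 0.529 -0.303]
side [287, 377] [ 0.716 -0.32 ]
side [333, 308] [ 0.535 -0.377]
side [270, 312] [ 0.596 -0.239]
side [277, 281] [ 0.524 -0.237]
side [318, 263] [ 0.458 -0.321]
side [323, 335] [ 0.595 -0.372]
side [259, 246] [ 0.462 -0.17 ]
side [353, 267] [ 0.444 -0.393]
side [358, 230] [ 0.373 -0.384]
side [147, 240] [0.548 0.223]
side [168, 251] [0.555 0.125]
side [129, 234] [0.552 0.314]
side [221, 236] [ 0.468 -0.053]
side [179, 316] [0.714 0.032]
```

View pics/s1.png

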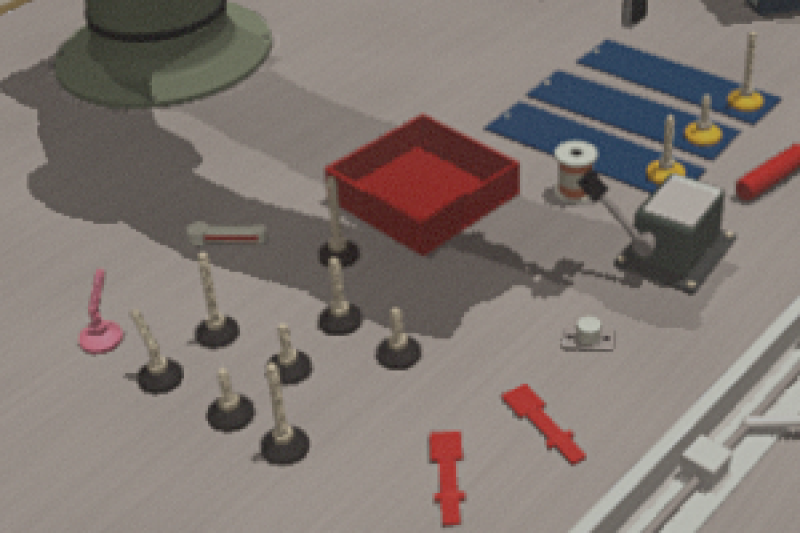

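View pics/s2.png

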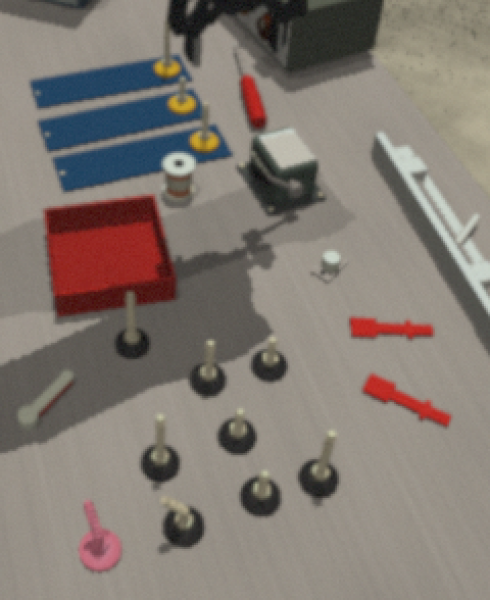

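The scene has eight black-footed levellers plus a pink bent look-alike (scene 114,257), which stays put. The one black bent one is at (144,269). Next I'll confirm the lengths with an overlay and fit the strips.

```bash
python3 - <<'E'
from h import *
F={'A':(.526,-.307),'B':(.537,-.376),'C':(.597,-.240),'D':(.526,-.238),'E':(.452,-.318),'F':(.464,-.175),'G':(.597,-.376),'H':(.449,-.383)}
out=[]
for n,(r0,r1,c0,c1) in (("scene",(205,315,105,255)),("side",(235,375,215,350))):
    im=cv2.imread(f'pics/{n}0.png');k=4 if n=="scene" else 4
    z=cv2.resize(im[r0:r1,c0:c1],None,fx=k,fy=k,interpolation=3)
    for l,(x,y) in F.items():
        for h,col in ((0,(255,255,0)),(.05,(0,255,0)),(.07,(255,0,255)),(.09,(0,0,255))):
            u=proj(n,[x,y,h])[0];cv2.circle(z,(int((u[0]-c0+.5)*k),int((u[1]-r0+.5)*k)),3,col,-1)
        u=proj(n,[x,y,0])[0];cv2.putText(z,l,(int((u[0]-c0)*k)+14,int((u[1]-r0)*k)+20),0,.6,(255,255,255),1)
    cv2.imwrite(f'pics/ov_{n}.png',z)
for n in ("scene","side"):
    im=cv2.imread(f'pics/{n}0.png');hsv=cv2.cvtColor(im,cv2.COLOR_BGR2HSV)
    # rectify plane z=.003
    xs=np.arange(.35,.80,.001);ys=np.arange(.05,.42,.001);X,Y=np.meshgrid(xs,ys,indexing='ij')
    p=proj(n,np.c_[X.ravel(),Y.ravel(),np.full(X.size,.003)]).astype(np.float32).reshape(len(xs),len(ys),2)
    r=cv2.remap(hsv,p[...,0],p[...,1],cv2.INTER_LINEAR)
    m=cv2.inRange(r,(100,110,40),(125,255,255));m=cv2.morphologyEx(m,cv2.MORPH_OPEN,np.ones((7,7)))
    N,L,S,C=cv2.connectedComponentsWithStats(m)
    for i in range(1,N):
        if S[i,4]>2000:
            q=np.argwhere(L==i).astype(np.float32);(a,b),w,ang=cv2.minAreaRect(q);print(n,'strip ctr',round(.35+a*.001,3),round(.05+b*.001,3),np.round(w),round(ang,1))
            print(np.round(cv2.boxPoints(((a,b),w,ang))*.001+[.35,.05],3).tolist())
    m=cv2.inRange(cv2.remap(hsv,*cv2.split(proj(n,np.c_[X.ravel(),Y.ravel(),np.full(X.size,.010)]).astype(np.float32).reshape(len(xs),len(ys),2)),cv2.INTER_LINEAR),(18,150,80),(32,255,255))
    N,L,S,C=cv2.connectedComponentsWithStats(m)
    print('yellow',[(np.round(C[i][::-1]*.001+[.35,.05],3).tolist(),S[i,4]) for i in range(1,N) if S[i,4]>150])
E
```

```text
scene strip ctr 0.519 0.215 [171.  63.] 1.8
[[0.433, 0.243], [0.435, 0.181], [0.605, 0.186], [0.603, 0.249]]
scene strip ctr 0.543 0.129 [207.  63.] 1.4
[[0.439, 0.158], [0.44, 0.094], [0.647, 0.099], [0.646, 0.163]]
scene strip ctr 0.535 0.31 [ 62. 192.] 90.0
[[0.439, 0.279], [0.631, 0.279], [0.631, 0.341], [0.439, 0.341]]
yellow [([0.642, 0.213], np.int32(959)), ([0.644, 0.126], np.int32(651)), ([0.647, 0.304], np.int32(955))]
side strip ctr 0.543 0.215 [225.  63.] 2.1
[[0.429, 0.242], [0.431, 0.179], [0.656, 0.188], [0.654, 0.251]]
side strip ctr 0.531 0.128 [191.  64.] 1.3
[[0.435, 0.158], [0.436, 0.094], [0.627, 0.098], [0.626, 0.162]]
side strip ctr 0.537 0.309 [ 61. 205.] 90.0
[[0.435, 0.279], [0.64, 0.279], [0.64, 0.34], [0.435, 0.34]]
yellow [([0.634, 0.213], np.int32(910)), ([0.639, 0.125], np.int32(910)), ([0.638, 0.303], np.int32(910))]
```

View pics/ov_scene.png

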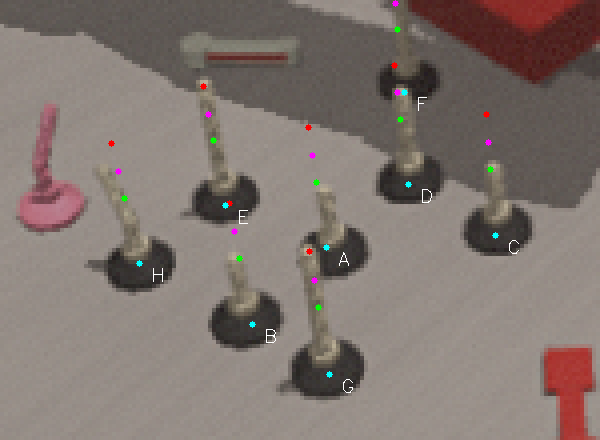

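View pics/ov_side.png

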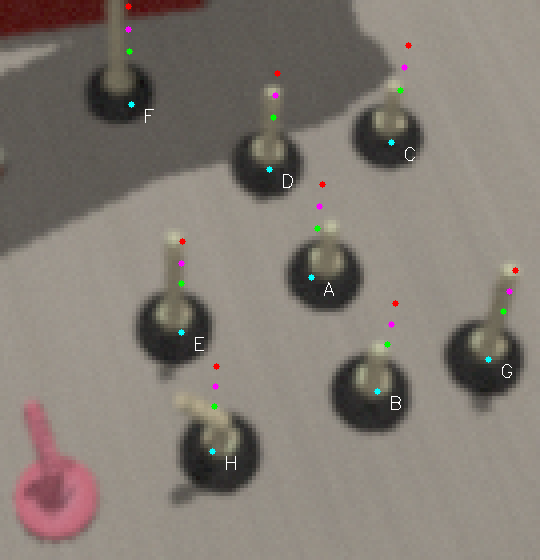

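Lengths are clear from the overlay. A, B and C are short, D is medium, E, F and G are long, and H is bent (black). The pink one is the look-alike. Next I'll refine the foot positions and find H's lean.

```bash
cat >> h.py <<'E'
F0={'A':(.526,-.307),'B':(.537,-.376),'C':(.597,-.240),'D':(.526,-.238),'E':(.452,-.318),'F':(.464,-.175),'G':(.597,-.376),'H':(.449,-.383)}
def darkblobs(n,im,z=.006,x0=.38,y0=-.45,x1=.70,y1=-.05,V=62,lo=500):
    xs=np.arange(x0,x1,.001);ys=np.arange(y0,y1,.001);X,Y=np.meshgrid(xs,ys,indexing='ij')
    p=proj(n,np.c_[X.ravel(),Y.ravel(),np.full(X.size,z)]).astype(np.float32).reshape(len(xs),len(ys),2)
    r=cv2.remap(im.max(2),p[...,0],p[...,1],cv2.INTER_LINEAR)
    m=cv2.morphologyEx(cv2.inRange(r,0,V),cv2.MORPH_OPEN,np.ones((9,9)));m=cv2.morphologyEx(m,cv2.MORPH_CLOSE,np.ones((9,9)))
    o=[]
    for c in cv2.findContours(m,cv2.RETR_EXTERNAL,cv2.CHAIN_APPROX_NONE)[0]:
        a=cv2.contourArea(c)
        if lo<a<4000:
            (cy,cx),w,g=cv2.minAreaRect(cv2.convexHull(c));o.append((round(x0+cx*.001,3),round(y0+cy*.001,3),int(a)))
    return o
E
python3 - <<'E'
from h import *
for n in ("scene","side"):
    print(n,darkblobs(n,cv2.imread(f'pics/{n}0.png')))
A=[]
for n,(r,c) in (("scene",(247,130.7)),("side",(335,260))):
    a=ray(n,(r,c),0);b=ray(n,(r,c),.1);A.append((a,(b-a)/.1))
M=np.array([[1,0,-A[0][1][0]],[0,1,-A[0][1][1]],[1,0,-A[1][1][0]],[0,1,-A[1][1][1]]]);v=np.r_[A[0][0][:2],A[1][0][:2]]
print(np.linalg.lstsq(M,v,rcond=None)[0])
E
```

```text
scene [(0.603, -0.381, 600), (0.533, -0.244, 608), (0.466, -0.168, 520), (0.459, -0.393, 502), (0.458, -0.322, 606)]
side [(0.591, -0.246, 502), (0.522, -0.243, 509), (0.458, -0.176, 738)]
[ 0.43341538 -0.38190554  0.06183419]
```

```bash
python3 - <<'E'
from h import *
for V in (75,85,95):
  for n in ("scene","side"):
    print(V,n,sorted(darkblobs(n,cv2.imread(f'pics/{n}0.png'),V=V,lo=700)))
E
```

```text
75 scene [(0.457, -0.321, 785), (0.459, -0.39, 864), (0.463, -0.167, 751), (0.533, -0.242, 854), (0.54, -0.382, 809), (0.602, -0.381, 765), (0.603, -0.244, 801)]
75 side [(0.459, -0.173, 951), (0.564, -0.082, 833)]
85 scene [(0.456, -0.321, 892), (0.459, -0.39, 954), (0.466, -0.171, 1000), (0.532, -0.241, 969), (0.54, -0.382, 892), (0.601, -0.381, 859), (0.603, -0.243, 892)]
85 side [(0.427, -0.102, 2069), (0.459, -0.171, 1195), (0.524, -0.239, 771), (0.55, -0.095, 3544), (0.591, -0.244, 728)]
95 scene [(0.456, -0.321, 982), (0.459, -0.391, 1028), (0.465, -0.17, 1340), (0.532, -0.239, 1114), (0.539, -0.382, 977), (0.6, -0.381, 939), (0.602, -0.243, 978)]
95 side [(0.448, -0.323, 721), (0.449, -0.393, 732), (0.528, -0.384, 707), (0.529, -0.316, 733), (0.592, -0.381, 743), (0.592, -0.244, 815)]
```

Request:
servo_tool(
  increments=[
    [-4.25,-4.08,0,0,0,0,0.5],
    [-4.25,-4.08,0,0,0,0,0.5],
    [-4.25,-4.08,0,0,0,0,0.5],
    [-4.25,-4.06,0,0,0,0,0.5],
    [0,0,6,0,0,0,0.5],
  ],
)

```text
clock: 1.72
eef_pos: [0.4614, -0.1738, 0.2467]
eef_rot: [[0.006, 1.0, 0.007], [1.0, -0.006, -0.003], [-0.003, 0.007, -1.0]]
ft_force: [2.2, -0.0, -1.4]
grip_width: 0.0429
gripper_force: 0.0
```

Request:
servo_tool(
  increments=[
    [0,0,0,0,0,0,0.5],
  ],
)

```text
clock: 1.85
eef_pos: [0.4605, -0.1698, 0.2419]
eef_rot: [[0.0, 1.0, -0.005], [1.0, -0.0, 0.001], [0.001, -0.005, -1.0]]
ft_force: [-0.3, -0.2, 0.9]
grip_width: 0.0429
gripper_force: 0.0
```

```bash
python3 - <<'E'
from h import *
s=bot.observe();im=read_camera("wrist");cv2.imwrite("pics/w1.png",im[:,:,::-1]);print(s['clock'],s['eef_pos'],s['eef_rot'].round(3).tolist(),s['grip_width'])
for q in ("long_1","medium_1"):
  for d in tip_of(q,"wrist"): print(q,d['at'],d['score'],ray("wrist",d['at'],0,s).round(3))
E
```

```text
1.85 [ 0.46052572 -0.16977781  0.24186775] [[0.0, 1.0, -0.005], [1.0, -0.0, 0.001], [0.001, -0.005, -1.0]] 0.04287131165525162
long_1 [327.8, 354.0] 0.8 [ 0.595 -0.37   0.   ]
long_1 [293.3, 244.5] 0.56 [ 0.451 -0.314  0.   ]
long_1 [177.2, 252.7] 0.56 [ 0.461 -0.166  0.   ]
medium_1 [233.5, 307.2] 0.65 [ 0.524 -0.233  0.   ]
medium_1 [227.2, 486.6] 0.64 [ 0.744 -0.227  0.   ]
```

View pics/w1.png

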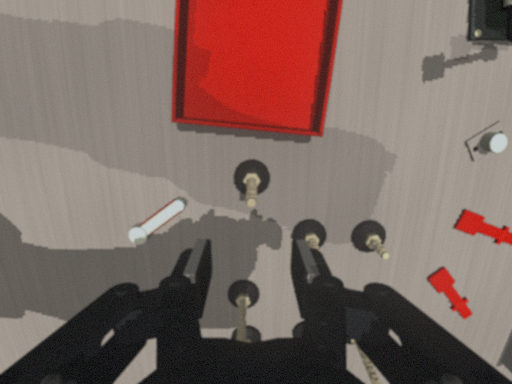

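Wrist view: F's stem is between the fingers at pixel (252,177), which gives (0.461,-0.168). Descending to grip it.

Request:
servo_tool(
  increments=[
    [0,0,6,0,0,0,0.5],
    [0,0,6,0,0,0,0.5],
    [0.1,0,1.2,0,0,0,0.5],
    [0,0,0,0,0,0,0.5],
    [0,0,0,0,0,0,0],
  ],
)

```text
clock: 2.62
eef_pos: [0.4632, -0.1693, 0.1142]
eef_rot: [[-0.0, 1.0, 0.003], [1.0, 0.0, -0.001], [-0.001, 0.003, -1.0]]
ft_force: [-0.1, -0.4, 0.0]
grip_width: 0.0254
gripper_force: 0.0
```

Request:
servo_tool(
  increments=[
    [0,0,0,0,0,0,0],
    [0,0,0,0,0,0,0],
    [0,0,0,0,0,0,0],
    [0,0,0,0,0,0,0],
  ],
)

```text
clock: 3.12
eef_pos: [0.4626, -0.1692, 0.1129]
eef_rot: [[0.0, 1.0, 0.002], [1.0, -0.0, -0.0], [-0.0, 0.002, -1.0]]
ft_force: [-1.5, 0.8, 15.0]
grip_width: 0.0078
gripper_force: 59.9
```

Request:
servo_tool(
  increments=[
    [0,0,-6,0,0,0,0],
    [0,0,-6,0,0,0,0],
    [6,0.2,0,0,0,0,0],
    [6,0.2,0,0,0,0,0],
    [6,0.2,0,0,0,0,0],
  ],
)

```text
clock: 3.75
eef_pos: [0.4679, 0.0127, 0.2325]
eef_rot: [[0.001, 1.0, 0.001], [1.0, -0.001, 0.0], [0.0, 0.001, -1.0]]
ft_force: [1.0, -0.4, -1.6]
grip_width: 0.0079
gripper_force: 59.2
```

Request:
servo_tool(
  increments=[
    [6,0.2,0,0,0,0,0],
    [6,0.2,0,0,0,0,0],
    [6,0.2,0,0,0,0,0],
    [6,0.2,0,0,0,0,0],
    [5.8,0.2,0,0,0,0,0],
  ],
)

```text
clock: 4.38
eef_pos: [0.4777, 0.311, 0.2323]
eef_rot: [[-0.0, 1.0, 0.0], [1.0, 0.0, 0.0], [0.0, 0.0, -1.0]]
ft_force: [0.8, -0.0, -0.3]
grip_width: 0.0079
gripper_force: 59.2
```

Request:
servo_tool(
  increments=[
    [0,0,0,0,0,0,0],
    [0,0,0,0,0,0,0],
  ],
)

```text
clock: 4.62
eef_pos: [0.4779, 0.3085, 0.2319]
eef_rot: [[0.0, 1.0, -0.0], [1.0, -0.0, -0.001], [-0.001, -0.0, -1.0]]
ft_force: [0.6, -0.2, -2.0]
grip_width: 0.0079
gripper_force: 59.1
```

```bash
python3 - <<'E'
from h import *
s=bot.observe();im=read_camera("wrist");cv2.imwrite("pics/w2.png",im[:,:,::-1]);print(s['clock'],s['eef_pos'],s['eef_rot'].round(3).tolist(),s['grip_width'],s['ft_force'])
for q in ("row_long","row_short","row_medium"):
  for d in tip_of(q,"wrist"): print(q,d['at'],d['score'],ray("wrist",d['at'],0,s).round(3))
E
```

```text
4.625 [0.47790684 0.30850899 0.23188853] [[0.0, 1.0, -0.0], [1.0, -0.0, -0.001], [-0.001, -0.0, -1.0]] 0.00789453345094238 [ 0.60929082 -0.20849101 -2.02037125]
row_long [174.0, 321.5] 0.96 [0.552 0.318 0.   ]
row_short [253.7, 309.1] 0.98 [0.545 0.224 0.   ]
```

View pics/w2.png

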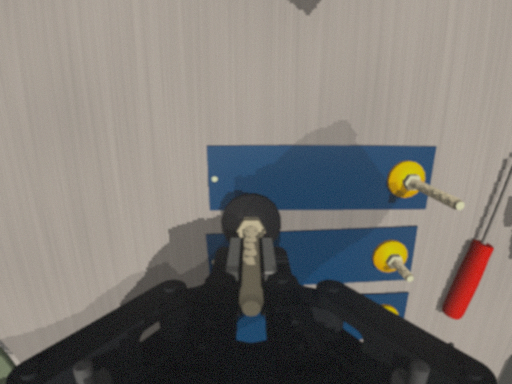

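```bash
python3 - <<'E'
from h import *
s=bot.observe()
for r,c in ((146,208),(146,435),(210,208),(210,427),(234,207),(227,417),(281,409)): print(r,c,ray("wrist",(r,c),.003,s).round(3))
E
```

```text
146 208 [0.435 0.347 0.003]
146 435 [0.671 0.348 0.003]
210 208 [0.432 0.278 0.003]
210 427 [0.674 0.277 0.003]
234 207 [0.429 0.25  0.003]
227 417 [0.666 0.257 0.003]
281 409 [0.669 0.186 0.003]
```

Request:
servo_tool(
  increments=[
    [0.25,0,6,0,0,0,0],
    [0,0,4,0,0,0,0],
    [0,0,1.3,0,0,0,0],
    [0,0,0,0,0,0,0],
    [0,0,0.1,0,0,0,0],
  ],
)

```text
clock: 5.45
eef_pos: [0.4788, 0.3118, 0.1195]
eef_rot: [[0.0, 1.0, 0.002], [1.0, -0.0, 0.001], [0.001, 0.002, -1.0]]
ft_force: [0.6, -0.2, -0.1]
grip_width: 0.0081
gripper_force: 59.2
```

Request:
servo_tool(
  increments=[
    [0,0,0.1,0,0,0,0],
    [0,0,0,0,0,0,0],
  ],
)

```text
clock: 5.7
eef_pos: [0.4782, 0.3116, 0.1175]
eef_rot: [[0.0, 1.0, 0.001], [1.0, -0.0, 0.001], [0.001, 0.001, -1.0]]
ft_force: [-0.6, -0.5, -1.1]
grip_width: 0.0078
gripper_force: 59.2
```

Request:
servo_tool(
  increments=[
    [0,0,0.15,0,0,0,0],
    [0,0,0,0,0,0,0],
    [0,0,0,0,0,0,0.35],
    [0,0,0,0,0,0,0.35],
    [0,0,0,0,0,0,0.35],
  ],
)

```text
clock: 6.32
eef_pos: [0.478, 0.3115, 0.1153]
eef_rot: [[0.0, 1.0, -0.0], [1.0, -0.0, -0.0], [-0.0, -0.0, -1.0]]
ft_force: [-0.1, 0.1, -0.9]
grip_width: 0.0299
gripper_force: 0.0
```

Request:
servo_tool(
  increments=[
    [0,0,-6,0,0,0,0.35],
    [0,0,-6,0,0,0,0.35],
    [-6,0,0,0,0,0,0.35],
    [-6,0,0,0,0,0,0.35],
    [-6,0,0,0,0,0,0.35],
  ],
)

```text
clock: 6.95
eef_pos: [0.4778, 0.1297, 0.2356]
eef_rot: [[-0.0, 1.0, 0.001], [1.0, 0.0, 0.0], [0.0, 0.001, -1.0]]
ft_force: [0.8, -0.2, -0.4]
grip_width: 0.0301
gripper_force: 0.0
```

```bash
cat >> h.py <<'E'
def scan():
    s=bot.observe();print(s['clock'],s['eef_pos'].round(4),s['grip_width'].round(4))
    for n in ("scene","side"):
        read_camera(n)
        for q in ("short_1","medium_1","long_1","bent_1"):
            print(n,q,[(ray(n,d['at'],0)[:2].round(3).tolist(),round(d['score'],2)) for d in tip_of(q,n)])
E
python3 -c "
from h import *
scan()"
```

```text
Traceback (most recent call last):
  File "h.py", line 27, in scan
    s=bot.observe();print(s['clock'],s['eef_pos'].round(4),s['grip_width'].round(4))
                                                           ^^^^^^^^^^^^^^^^^^^^^
AttributeError: 'float' object has no attribute 'round'
```

```bash
sed -i "s/,s\['grip_width'\].round(4))/)/" h.py
python3 -c "
from h import *
scan()"
```

```text
6.95 [0.4778 0.1297 0.2356]
scene short_1 [([0.536, -0.374], 0.63), ([0.603, -0.247], 0.59), ([0.533, -0.309], 0.45)]
scene medium_1 [([0.523, -0.236], 0.74)]
scene long_1 [([0.597, -0.385], 0.75), ([0.489, 0.29], 0.71), ([0.439, -0.313], 0.67)]
scene bent_1 [([0.457, -0.388], 0.79), ([0.361, -0.386], 0.58)]
side short_1 [([0.535, -0.304], 0.85), ([0.531, -0.373], 0.59), ([0.597, -0.234], 0.57)]
side medium_1 [([0.524, -0.238], 0.65)]
side long_1 [([0.45, -0.324], 0.68), ([0.594, -0.384], 0.56), ([0.576, 0.045], 0.51), ([0.48, 0.311], 0.5), ([0.594, -0.242], 0.4)]
side bent_1 [([0.444, -0.388], 0.92), ([0.374, -0.387], 0.74)]
```

Request:
servo_tool(
  increments=[
    [-6,-0.4,0,0,0,0,0.5],
    [-6,-0.4,0,0,0,0,0.5],
    [-6,-0.4,0,0,0,0,0.5],
    [-6,-0.4,0,0,0,0,0.5],
    [-6,-0.4,0,0,0,0,0.5],
  ],
)

```text
clock: 8.07
eef_pos: [0.458, -0.1699, 0.2355]
eef_rot: [[-0.001, 1.0, 0.0], [1.0, 0.001, 0.0], [0.0, 0.0, -1.0]]
ft_force: [1.5, 1.0, -0.0]
grip_width: 0.0426
gripper_force: 0.0
```

Request:
servo_tool(
  increments=[
    [-6,-0.4,0,0,0,0,0.5],
    [-6,-0.2,0,0,0,0,0.5],
    [-2.8,0,0,0,0,0,0.5],
    [0,0,0,0,0,0,0.5],
    [0,0,0,0,0,0,0.5],
  ],
)

```text
clock: 8.7
eef_pos: [0.4523, -0.3155, 0.2352]
eef_rot: [[-0.001, 1.0, -0.0], [1.0, 0.001, 0.001], [0.001, -0.0, -1.0]]
ft_force: [0.9, 0.1, -0.7]
grip_width: 0.0426
gripper_force: 0.0
```

```bash
cat >> h.py <<'E'
def wr():
    s=bot.observe();print(s['clock'],s['eef_pos'].round(4));read_camera("wrist")
    for q in ("short_1","medium_1","long_1","bent_1"):
        print('wrist',q,[(ray("wrist",d['at'],0,s)[:2].round(3).tolist(),round(d['score'],2)) for d in tip_of(q,"wrist")])
E
python3 -c "
from h import *
wr()"
```

```text
8.7 [ 0.4523 -0.3155  0.2352]
wrist short_1 [([0.531, -0.376], 0.93), ([0.594, -0.232], 0.82), ([0.533, -0.308], 0.57)]
wrist medium_1 [([0.523, -0.235], 0.65)]
wrist long_1 [([0.45, -0.313], 0.92), ([0.595, -0.376], 0.62)]
wrist bent_1 [([0.371, -0.382], 0.55), ([0.529, -0.375], 0.52)]
```

Request:
servo_tool(
  increments=[
    [0,0,6,0,0,0,0.5],
    [0,0,5,0,0,0,0.5],
    [0,0,1.2,0,0,0,0.5],
    [0,0,0,0,0,0,0.5],
    [0,0,0,0,0,0,0],
  ],
)

```text
clock: 9.57
eef_pos: [0.4528, -0.317, 0.1152]
eef_rot: [[0.0, 1.0, 0.002], [1.0, -0.0, -0.001], [-0.001, 0.002, -1.0]]
ft_force: [0.4, 0.3, 0.4]
grip_width: 0.0258
gripper_force: 0.0
```

Request:
servo_tool(
  increments=[
    [0,0,0,0,0,0,0],
    [0,0,0,0,0,0,0],
    [0,0,0,0,0,0,0],
    [0,0,0,0,0,0,0],
  ],
)

```text
clock: 10.07
eef_pos: [0.4524, -0.3168, 0.1143]
eef_rot: [[0.0, 1.0, 0.001], [1.0, -0.0, -0.001], [-0.001, 0.001, -1.0]]
ft_force: [-1.1, 1.6, 11.4]
grip_width: 0.0079
gripper_force: 59.5
```

Request:
servo_tool(
  increments=[
    [0,0,-6,0,0,0,0],
    [0,0,-6,0,0,0,0],
    [6,0.8,0,0,0,0,0],
    [6,0.8,0,0,0,0,0],
    [6,0.8,0,0,0,0,0],
  ],
)

```text
clock: 10.7
eef_pos: [0.476, -0.1348, 0.2339]
eef_rot: [[0.0, 1.0, 0.001], [1.0, -0.0, -0.0], [-0.0, 0.001, -1.0]]
ft_force: [2.5, 0.5, -1.6]
grip_width: 0.0082
gripper_force: 59.2
```

Request:
servo_tool(
  increments=[
    [6,0.8,0,0,0,0,0],
    [6,0.8,0,0,0,0,0],
    [6,0.8,0,0,0,0,0],
    [6,0.8,0,0,0,0,0],
    [6,0.8,0,0,0,0,0],
  ],
)

```text
clock: 11.32
eef_pos: [0.516, 0.1654, 0.2338]
eef_rot: [[0.0, 1.0, 0.001], [1.0, -0.0, 0.0], [0.0, 0.001, -1.0]]
ft_force: [0.8, 0.0, -1.2]
grip_width: 0.008
gripper_force: 59.2
```

Request:
servo_tool(
  increments=[
    [6,0.8,0,0,0,0,0],
    [6,0.8,0,0,0,0,0],
    [2.8,0,0,0,0,0,0],
    [0,0,6,0,0,0,0],
    [0,0,0,0,0,0,0],
  ],
)

```text
clock: 11.95
eef_pos: [0.5301, 0.3105, 0.1702]
eef_rot: [[-0.001, 1.0, -0.006], [1.0, 0.001, -0.004], [-0.004, -0.006, -1.0]]
ft_force: [-0.4, -0.5, -1.6]
grip_width: 0.0082
gripper_force: 58.9
```

Request:
servo_tool(
  increments=[
    [0,0.2,4,0,0,0,0],
    [0,0,1.4,0,0,0,0],
    [0,0,0,0,0,0,0],
    [0,0,0,0,0,0,0],
  ],
)

```text
clock: 12.45
eef_pos: [0.5346, 0.3117, 0.1211]
eef_rot: [[0.0, 1.0, 0.002], [1.0, -0.0, 0.001], [0.001, 0.001, -1.0]]
ft_force: [-0.5, -0.4, -1.5]
grip_width: 0.008
gripper_force: 59.2
```

Request:
servo_tool(
  increments=[
    [0,0,0.3,0,0,0,0],
    [0,0,0,0,0,0,0],
    [0,0,0.1,0,0,0,0],
    [0,0,0,0,0,0,0],
  ],
)

```text
clock: 12.95
eef_pos: [0.5346, 0.3118, 0.1173]
eef_rot: [[0.0, 1.0, 0.002], [1.0, -0.0, 0.001], [0.001, 0.002, -1.0]]
ft_force: [-4.3, -2.3, 23.0]
grip_width: 0.0076
gripper_force: 62.0
```

Request:
servo_tool(
  increments=[
    [0,0,0,0,0,0,0.35],
    [0,0,0,0,0,0,0.35],
    [0,0,0,0,0,0,0.35],
    [0,0,-6,0,0,0,0.35],
    [0,0,-6,0,0,0,0.35],
  ],
)

```text
clock: 13.58
eef_pos: [0.5337, 0.3113, 0.2364]
eef_rot: [[0.0, 1.0, -0.001], [1.0, -0.0, -0.001], [-0.001, -0.001, -1.0]]
ft_force: [1.4, 1.3, -0.8]
grip_width: 0.0299
gripper_force: 0.0
```

Request:
servo_tool(
  increments=[
    [-6,0.2,0,0,0,0,0.5],
    [-6,0.2,0,0,0,0,0.5],
    [-6,0.2,0,0,0,0,0.5],
    [-6,0.2,0,0,0,0,0.5],
    [-6,0.2,0,0,0,0,0.5],
  ],
)

```text
clock: 14.2
eef_pos: [0.5438, 0.0096, 0.2355]
eef_rot: [[-0.0, 1.0, 0.0], [1.0, 0.0, 0.0], [0.0, 0.0, -1.0]]
ft_force: [0.7, -0.2, -0.5]
grip_width: 0.0429
gripper_force: 0.0
```

```bash
python3 -c "
from h import *
scan()"
```

```text
14.2 [0.5438 0.0096 0.2355]
scene short_1 [([0.536, -0.38], 0.79), ([0.606, -0.249], 0.58), ([0.599, -0.381], 0.53)]
scene medium_1 [([0.522, -0.24], 0.63)]
scene long_1 [([0.524, 0.342], 0.7), ([0.525, -0.242], 0.59), ([0.479, 0.306], 0.58)]
scene bent_1 [([0.461, -0.38], 0.78), ([0.562, 0.309], 0.16)]
side short_1 [([0.594, -0.238], 0.81), ([0.537, -0.374], 0.63), ([0.536, -0.302], 0.6), ([0.448, -0.395], 0.3)]
side medium_1 [([0.523, -0.242], 0.65), ([0.756, 0.249], 0.19)]
side long_1 [([0.599, -0.374], 0.77), ([0.536, 0.302], 0.57), ([0.484, 0.322], 0.53)]
side bent_1 [([0.371, -0.389], 0.77), ([0.753, -0.226], 0.62), ([0.531, -0.312], 0.58), ([0.72, -0.313], 0.4), ([0.592, -0.383], 0.2)]
```

Request:
servo_tool(
  increments=[
    [-6,0.8,0,0,0,0,0.5],
    [-6,0.8,0,0,0,0,0.5],
    [-6,0.8,0,0,0,0,0.5],
    [-6,0.8,0,0,0,0,0.5],
    [-6,0.8,0,0,0,0,0.5],
  ],
)

```text
clock: 15.32
eef_pos: [0.5844, -0.2897, 0.2354]
eef_rot: [[-0.001, 1.0, 0.0], [1.0, 0.001, 0.0], [0.0, 0.0, -1.0]]
ft_force: [0.2, 0.8, 1.0]
grip_width: 0.0426
gripper_force: 0.0
```

Request:
servo_tool(
  increments=[
    [-6,0.8,0,0,0,0,0.5],
    [-2.9,0.4,0,0,0,0,0.5],
    [0,0,0,0,0,0,0.5],
    [0,0,0,0,0,0,0.5],
  ],
)

```text
clock: 15.82
eef_pos: [0.5964, -0.3762, 0.2351]
eef_rot: [[-0.001, 1.0, -0.0], [1.0, 0.001, 0.001], [0.001, -0.0, -1.0]]
ft_force: [-0.7, -0.7, 0.1]
grip_width: 0.0427
gripper_force: 0.0
```

```bash
python3 -c "
from h import *
wr()"
```

```text
15.825 [ 0.5964 -0.3762  0.2351]
wrist short_1 [([0.596, -0.233], 0.95), ([0.532, -0.307], 0.79), ([0.531, -0.375], 0.7)]
wrist medium_1 [([0.594, -0.376], 0.64), ([0.523, -0.234], 0.62)]
wrist long_1 [([0.595, -0.375], 0.76)]
wrist bent_1 [([0.452, -0.379], 0.63), ([0.372, -0.386], 0.59)]
```

Request:
servo_tool(
  increments=[
    [0,0,6,0,0,0,0.5],
    [0,0,5,0,0,0,0.5],
    [0,0,1.2,0,0,0,0.5],
    [0,0,0,0,0,0,0.5],
    [0,0,0,0,0,0,0],
  ],
)

```text
clock: 16.7
eef_pos: [0.5969, -0.3781, 0.1158]
eef_rot: [[0.0, 1.0, 0.003], [1.0, -0.0, -0.002], [-0.002, 0.003, -1.0]]
ft_force: [0.5, -0.2, -0.2]
grip_width: 0.0255
gripper_force: 0.0
```

Request:
servo_tool(
  increments=[
    [0,0,0,0,0,0,0],
    [0,0,0,0,0,0,0],
    [0,0,0,0,0,0,0],
    [0,0,0,0,0,0,0],
  ],
)

```text
clock: 17.2
eef_pos: [0.5965, -0.3779, 0.115]
eef_rot: [[0.0, 1.0, 0.002], [1.0, -0.0, -0.001], [-0.001, 0.002, -1.0]]
ft_force: [-1.5, -0.1, 9.3]
grip_width: 0.0082
gripper_force: 58.7
```

Request:
servo_tool(
  increments=[
    [0,0,-6,0,0,0,0],
    [0,0,-6,0,0,0,0],
    [6,0,0,0,0,0,0],
    [6,0,0,0,0,0,0],
    [6,0,0,0,0,0,0],
  ],
)

```text
clock: 17.82
eef_pos: [0.5958, -0.1958, 0.2343]
eef_rot: [[0.0, 1.0, 0.001], [1.0, -0.0, -0.0], [-0.0, 0.001, -1.0]]
ft_force: [1.0, 0.2, -0.8]
grip_width: 0.0074
gripper_force: 58.8
```

Request:
servo_tool(
  increments=[
    [6,0,0,0,0,0,0],
    [6,0,0,0,0,0,0],
    [6,0,0,0,0,0,0],
    [6,0,0,0,0,0,0],
    [6,0,0,0,0,0,0],
  ],
)

```text
clock: 18.45
eef_pos: [0.5959, 0.1044, 0.2342]
eef_rot: [[0.0, 1.0, 0.001], [1.0, -0.0, 0.0], [0.0, 0.001, -1.0]]
ft_force: [0.8, 0.4, -0.6]
grip_width: 0.0077
gripper_force: 58.8
```

Request:
servo_tool(
  increments=[
    [6,-0.2,0,0,0,0,0],
    [6,-0.3,0,0,0,0,0],
    [6,-0.3,0,0,0,0,0],
    [2.9,0,0,0,0,0,0],
    [0,0,6,0,0,0,0],
  ],
)

```text
clock: 19.08
eef_pos: [0.5892, 0.3159, 0.1769]
eef_rot: [[-0.003, 1.0, 0.007], [1.0, 0.003, 0.006], [0.006, 0.007, -1.0]]
ft_force: [1.2, 0.4, -2.1]
grip_width: 0.0078
gripper_force: 58.8
```

Request:
servo_tool(
  increments=[
    [0,0,4,0,0,0,0],
    [0,0,1.2,0,0,0,0],
    [0,0,0,0,0,0,0],
    [0,0,0,0,0,0,0],
  ],
)

```text
clock: 19.58
eef_pos: [0.5888, 0.3118, 0.1234]
eef_rot: [[0.0, 1.0, 0.002], [1.0, -0.0, 0.001], [0.001, 0.002, -1.0]]
ft_force: [-0.3, -0.1, -0.4]
grip_width: 0.0079
gripper_force: 58.8
```

Request:
servo_tool(
  increments=[
    [0,0,0.35,0,0,0,0],
    [0,0,0,0,0,0,0],
    [0,0,0.15,0,0,0,0],
    [0,0,0,0,0,0,0],
  ],
)

```text
clock: 20.08
eef_pos: [0.5883, 0.3117, 0.118]
eef_rot: [[0.0, 1.0, 0.001], [1.0, -0.0, 0.001], [0.001, 0.001, -1.0]]
ft_force: [-7.1, -3.4, 20.4]
grip_width: 0.008
gripper_force: 61.2
```

Request:
servo_tool(
  increments=[
    [0,0,0,0,0,0,0.35],
    [0,0,0,0,0,0,0.35],
    [0,0,0,0,0,0,0.35],
    [0,0,-6,0,0,0,0.35],
    [0,0,-6,0,0,0,0.35],
  ],
)

```text
clock: 20.7
eef_pos: [0.5877, 0.3113, 0.2374]
eef_rot: [[0.0, 1.0, -0.001], [1.0, -0.0, -0.001], [-0.001, -0.001, -1.0]]
ft_force: [0.1, 0.1, 0.2]
grip_width: 0.0301
gripper_force: 0.0
```

Request:
servo_tool(
  increments=[
    [-6,-0.7,0,0,0,0,0.5],
    [-6,-0.7,0,0,0,0,0.5],
    [-6,-0.7,0,0,0,0,0.5],
    [-6,-0.7,0,0,0,0,0.5],
    [-6,-0.7,0,0,0,0,0.5],
  ],
)

```text
clock: 21.32
eef_pos: [0.5526, 0.0096, 0.2365]
eef_rot: [[0.0, 1.0, 0.0], [1.0, -0.0, -0.0], [-0.0, 0.0, -1.0]]
ft_force: [0.9, -0.4, 0.7]
grip_width: 0.043
gripper_force: 0.0
```

Request:
servo_tool(
  increments=[
    [-6,-0.7,0,0,0,0,0.5],
    [-6,-0.7,0,0,0,0,0.5],
    [-6,-0.7,0,0,0,0,0.5],
    [-6,-0.7,0,0,0,0,0.5],
    [-0.8,-0.3,0,0,0,0,0.5],
  ],
)

```text
clock: 21.95
eef_pos: [0.5206, -0.2411, 0.2363]
eef_rot: [[0.006, 1.0, -0.0], [1.0, -0.006, -0.002], [-0.002, -0.0, -1.0]]
ft_force: [-0.2, 1.3, -0.0]
grip_width: 0.0424
gripper_force: 0.0
```

```bash
python3 -c "
from h import *
scan();wr()"
```

```text
21.95 [ 0.5206 -0.2411  0.2363]
scene short_1 [([0.53, -0.376], 0.68), ([0.596, -0.246], 0.67), ([0.527, -0.313], 0.57), ([0.352, -0.219], 0.52), ([0.531, 0.335], 0.42)]
scene medium_1 [([0.525, -0.237], 0.55)]
scene long_1 [([0.53, 0.327], 0.63), ([0.487, 0.307], 0.58), ([0.541, 0.221], 0.26)]
scene bent_1 [([0.459, -0.386], 0.68), ([0.363, -0.392], 0.51)]
side short_1 [([0.532, -0.374], 0.65), ([0.531, -0.304], 0.53)]
side medium_1 [([0.522, -0.238], 0.65)]
side long_1 [([0.48, 0.308], 0.66), ([0.596, -0.241], 0.65), ([0.531, 0.291], 0.6), ([0.583, 0.314], 0.55)]
side bent_1 [([0.446, -0.393], 0.61), ([0.371, -0.388], 0.6)]
22.45 [ 0.5222 -0.2358  0.2364]
wrist short_1 [([0.528, -0.378], 0.68)]
wrist medium_1 []
wrist long_1 []
wrist bent_1 [([0.454, -0.381], 0.45)]
```

```bash
python3 -c "
from h import *
a=read_camera('scene')[:,:,::-1];b=read_camera('side')[:,:,::-1]
cv2.imwrite('pics/r1.png',np.hstack([cv2.resize(a[120:230,260:410],(600,440)),cv2.resize(b[50:190,180:300],(200,233))[:0] if 0 else np.zeros((440,0,3),np.uint8)]))
cv2.imwrite('pics/r2.png',np.hstack([cv2.resize(a[130:220,270:390],(400,300)),cv2.resize(b[100:190,190:310],(400,300))]))"
```

```text
(no output)
```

View pics/r2.png

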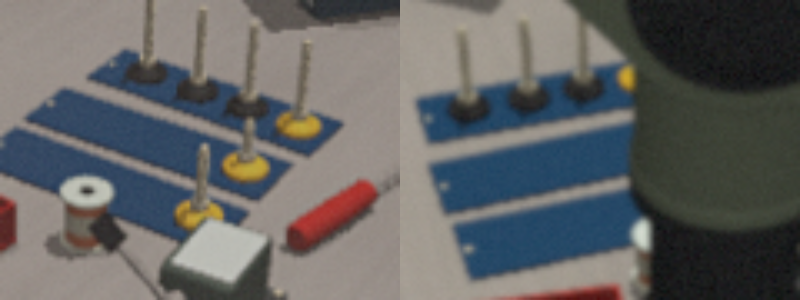

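All three longs stand upright on the far strip. Next is D (medium).

Request:
servo_tool(
  increments=[
    [-0.1,0,6,0,0,0,0.5],
    [0,0,6,0,0,0,0.5],
    [0,0,1.2,0,0,0,0.5],
    [0,0,0,0,0,0,0.5],
    [0,0,0,0,0,0,0],
  ],
)

```text
clock: 23.42
eef_pos: [0.523, -0.238, 0.1066]
eef_rot: [[0.0, 1.0, 0.003], [1.0, -0.0, -0.001], [-0.001, 0.003, -1.0]]
ft_force: [0.2, 1.1, 0.4]
grip_width: 0.0258
gripper_force: 0.0
```

Request:
servo_tool(
  increments=[
    [0,0,0,0,0,0,0],
    [0,0,0,0,0,0,0],
    [0,0,0,0,0,0,0],
    [0,0,0,0,0,0,0],
  ],
)

```text
clock: 23.92
eef_pos: [0.5225, -0.2377, 0.1055]
eef_rot: [[0.0, 1.0, 0.001], [1.0, -0.0, -0.001], [-0.001, 0.001, -1.0]]
ft_force: [-1.9, 0.7, 11.6]
grip_width: 0.008
gripper_force: 59.6
```

Request:
servo_tool(
  increments=[
    [0,0,-6,0,0,0,0],
    [0,0,-6,0,0,0,0],
    [6,0.1,0,0,0,0,0],
    [6,0.1,0,0,0,0,0],
    [6,0.1,0,0,0,0,0],
  ],
)

```text
clock: 24.55
eef_pos: [0.5248, -0.0558, 0.225]
eef_rot: [[0.0, 1.0, 0.001], [1.0, -0.0, 0.0], [0.0, 0.001, -1.0]]
ft_force: [1.9, -0.1, -1.3]
grip_width: 0.008
gripper_force: 58.9
```

Request:
servo_tool(
  increments=[
    [6,0.2,0,0,0,0,0],
    [6,0.2,0,0,0,0,0],
    [6,0.2,0,0,0,0,0],
    [0.5,0.2,0,0,0,0,0],
    [0,0,0,0,0,0,0],
  ],
)

```text
clock: 25.18
eef_pos: [0.5329, 0.1274, 0.2245]
eef_rot: [[-0.001, 1.0, 0.0], [1.0, 0.001, -0.0], [-0.0, 0.0, -1.0]]
ft_force: [-0.5, -1.2, -0.5]
grip_width: 0.0084
gripper_force: 58.9
```

Request:
servo_tool(
  increments=[
    [0,0,6,0,0,0,0],
    [0,0,4,0,0,0,0],
    [0,0,1,0,0,0,0],
    [0,0,0,0,0,0,0],
    [0,0,0,0,0,0,0],
  ],
)

```text
clock: 25.8
eef_pos: [0.5338, 0.1273, 0.116]
eef_rot: [[0.001, 1.0, 0.002], [1.0, -0.001, 0.001], [0.001, 0.002, -1.0]]
ft_force: [-0.5, 0.6, -1.6]
grip_width: 0.0079
gripper_force: 59.0
```

```bash
python3 -c "
from h import *
s=bot.observe();print(s['eef_pos'],s['ft_force'])
print(ray('side',(185,269),0),ray('scene',(205,295),0))
for q in ('tally_paddle','counter','coil'):
  for n in ('side','scene'):
    im=read_camera(n);print(q,n,[(d['at'],d['score'],ray(n,d['at'],.085 if q=='tally_paddle' else 0).round(3)) for d in tip_of(q,n)[:2]])
"
```

```text
[0.53381809 0.12729281 0.11601249] [-0.5100032   0.58622311 -1.60460969]
[0.58365945 0.04559848 0.        ] [0.5913937  0.04123849 0.        ]
tally_paddle side [([171.6, 304.5], 0.44, array([ 0.655, -0.016,  0.085]))]
tally_paddle scene [([258.9, 299.0], 0.72, array([ 0.769, -0.209,  0.085]))]
counter side [([180.7, 316.7], 0.72, array([0.713, 0.025, 0.   ])), ([223.5, 339.8], 0.47, array([ 0.711, -0.132,  0.   ]))]
counter scene [([225.1, 337.8], 0.8, array([0.729, 0.034, 0.   ]))]
coil side [([183.8, 267.3], 0.55, array([0.581, 0.051, 0.   ]))]
coil scene [([199.9, 295.3], 0.53, array([0.579, 0.061, 0.   ]))]
```

Request:
servo_tool(
  increments=[
    [0,0,0.55,0,0,0,0],
    [0,0,0,0,0,0,0],
    [0,0,0.1,0,0,0,0],
    [0,0,0,0,0,0,0],
  ],
)

```text
clock: 26.9
eef_pos: [0.533, 0.1275, 0.1084]
eef_rot: [[0.0, 1.0, 0.0], [1.0, -0.0, 0.0], [0.0, 0.0, -1.0]]
ft_force: [-5.3, -1.0, 18.7]
grip_width: 0.0081
gripper_force: 61.3
```

Request:
servo_tool(
  increments=[
    [0,0,0,0,0,0,0.35],
    [0,0,0,0,0,0,0.35],
    [0,0,0,0,0,0,0.35],
    [0,0,-6,0,0,0,0.35],
    [0,0,-6,0,0,0,0.35],
  ],
)

```text
clock: 27.52
eef_pos: [0.5326, 0.1274, 0.2289]
eef_rot: [[0.0, 1.0, -0.002], [1.0, -0.0, -0.0], [-0.0, -0.002, -1.0]]
ft_force: [1.0, 0.8, 0.3]
grip_width: 0.0302
gripper_force: 0.0
```

Request:
servo_tool(
  increments=[
    [-6,1,0,0,0,0,0.5],
    [-6,1,0,0,0,0,0.5],
    [-6,1,0,0,0,0,0.5],
    [-6,1,0,0,0,0,0.5],
    [-6,1,0,0,0,0,0.5],
  ],
)

```text
clock: 28.15
eef_pos: [0.583, -0.1745, 0.2279]
eef_rot: [[-0.0, 1.0, 0.0], [1.0, 0.0, 0.0], [0.0, 0.0, -1.0]]
ft_force: [1.2, 1.3, -1.3]
grip_width: 0.0425
gripper_force: 0.0
```

Request:
servo_tool(
  increments=[
    [-6,1,0,0,0,0,0.5],
    [-0.5,0.3,0,0,0,0,0.5],
    [0,0,0,0,0,0,0.5],
  ],
)

```text
clock: 28.52
eef_pos: [0.5959, -0.2375, 0.2275]
eef_rot: [[0.001, 1.0, -0.0], [1.0, -0.001, 0.001], [0.001, -0.0, -1.0]]
ft_force: [-0.3, 0.1, 0.2]
grip_width: 0.0426
gripper_force: 0.0
```

```bash
python3 -c "
from h import *
wr();scan()"
```

```text
28.525 [ 0.5959 -0.2375  0.2275]
wrist short_1 [([0.595, -0.231], 0.95), ([0.529, -0.376], 0.75), ([0.535, -0.307], 0.72)]
wrist medium_1 []
wrist long_1 []
wrist bent_1 [([0.37, -0.385], 0.62)]
28.775 [ 0.5962 -0.2363  0.228 ]
scene short_1 [([0.541, -0.378], 0.73), ([0.716, -0.312], 0.69), ([0.598, -0.245], 0.57), ([0.528, -0.307], 0.46)]
scene medium_1 []
scene long_1 [([0.519, 0.337], 0.63), ([0.492, 0.303], 0.59), ([0.59, 0.316], 0.57), ([0.473, -0.047], 0.25)]
scene bent_1 [([0.365, -0.386], 0.67), ([0.456, -0.384], 0.65), ([0.582, 0.072], 0.31)]
side short_1 [([0.535, -0.373], 0.69), ([0.529, -0.306], 0.65), ([0.552, 0.122], 0.54), ([0.596, -0.24], 0.53)]
side medium_1 [([0.537, 0.132], 0.45), ([0.353, -0.211], 0.37)]
side long_1 [([0.554, 0.123], 0.68), ([0.483, 0.334], 0.65), ([0.546, 0.3], 0.62), ([0.59, 0.311], 0.49)]
side bent_1 [([0.447, -0.387], 0.9), ([0.383, -0.393], 0.78)]
```

Request:
servo_tool(
  increments=[
    [0,0,6,0,0,0,0.5],
    [0,0,6,0,0,0,0.5],
    [0,0,1.1,0,0,0,0.5],
    [0,0,0,0,0,0,0.5],
    [0,0,0,0,0,0,0],
  ],
)

```text
clock: 29.9
eef_pos: [0.5971, -0.238, 0.0993]
eef_rot: [[0.0, 1.0, 0.003], [1.0, -0.0, -0.001], [-0.001, 0.003, -1.0]]
ft_force: [-0.2, -0.4, 0.6]
grip_width: 0.0257
gripper_force: 0.0
```

Request:
servo_tool(
  increments=[
    [0,0,0,0,0,0,0],
    [0,0,0,0,0,0,0],
    [0,0,0,0,0,0,0],
    [0,0,0,0,0,0,0],
  ],
)

```text
clock: 30.4
eef_pos: [0.5968, -0.2379, 0.0987]
eef_rot: [[0.0, 1.0, 0.002], [1.0, -0.0, -0.001], [-0.001, 0.002, -1.0]]
ft_force: [-2.5, 1.3, 10.9]
grip_width: 0.007
gripper_force: 58.7
```

Request:
servo_tool(
  increments=[
    [0,0,-6,0,0,0,0],
    [0,0,-6,0,0,0,0],
    [6,-0.1,0,0,0,0,0],
    [6,-0.1,0,0,0,0,0],
    [6,-0.1,0,0,0,0,0],
  ],
)

```text
clock: 31.02
eef_pos: [0.5929, -0.0557, 0.2181]
eef_rot: [[0.0, 1.0, 0.002], [1.0, -0.0, 0.0], [0.0, 0.002, -1.0]]
ft_force: [1.2, 0.7, -1.4]
grip_width: 0.0072
gripper_force: 58.8
```

Request:
servo_tool(
  increments=[
    [6,-0.2,0,0,0,0,0],
    [6,-0.2,0,0,0,0,0],
    [6,-0.2,0,0,0,0,0],
    [6,-0.2,0,0,0,0,0],
    [3.6,-0.2,0,0,0,0,0],
  ],
)

```text
clock: 31.65
eef_pos: [0.5824, 0.222, 0.2178]
eef_rot: [[-0.003, 1.0, 0.001], [1.0, 0.003, 0.001], [0.001, 0.001, -1.0]]
ft_force: [0.0, -1.3, -0.7]
grip_width: 0.0072
gripper_force: 58.9
```

Request:
servo_tool(
  increments=[
    [0,0,6,0,0,0,0],
    [0,0,4,0,0,0,0],
    [0,0,1,0,0,0,0],
    [0,0,0,0,0,0,0],
    [0,0,0,0,0,0,0],
  ],
)

```text
clock: 32.28
eef_pos: [0.5839, 0.2187, 0.1089]
eef_rot: [[0.0, 1.0, 0.002], [1.0, -0.0, 0.001], [0.001, 0.002, -1.0]]
ft_force: [-0.6, 0.4, -0.8]
grip_width: 0.0074
gripper_force: 58.8
```

Request:
servo_tool(
  increments=[
    [0,0,0.5,0,0,0,0],
    [0,0,0,0,0,0,0],
    [0,0,0.15,0,0,0,0],
    [0,0,0,0,0,0,0],
  ],
)

```text
clock: 32.78
eef_pos: [0.5832, 0.2186, 0.1017]
eef_rot: [[0.0, 1.0, 0.001], [1.0, -0.0, 0.0], [0.0, 0.001, -1.0]]
ft_force: [-7.3, -2.3, 20.0]
grip_width: 0.0069
gripper_force: 61.4
```

Request:
servo_tool(
  increments=[
    [0,0,0,0,0,0,0.35],
    [0,0,0,0,0,0,0.35],
    [0,0,0,0,0,0,0.35],
    [0,0,-6,0,0,0,0.35],
    [0,0,-6,0,0,0,0.35],
  ],
)

```text
clock: 33.4
eef_pos: [0.5827, 0.2183, 0.2214]
eef_rot: [[0.0, 1.0, -0.001], [1.0, -0.0, -0.001], [-0.001, -0.001, -1.0]]
ft_force: [0.6, -0.8, -0.1]
grip_width: 0.0302
gripper_force: 0.0
```

Request:
servo_tool(
  increments=[
    [-6,-0.6,0,0,0,0,0.5],
    [-6,-0.6,0,0,0,0,0.5],
    [-6,-0.6,0,0,0,0,0.5],
    [-6,-0.6,0,0,0,0,0.5],
    [-6,-0.6,0,0,0,0,0.5],
  ],
)

```text
clock: 34.02
eef_pos: [0.5526, -0.0834, 0.2205]
eef_rot: [[-0.0, 1.0, 0.0], [1.0, 0.0, 0.0], [0.0, 0.0, -1.0]]
ft_force: [1.0, 0.4, -0.7]
grip_width: 0.0431
gripper_force: 0.0
```

Request:
servo_tool(
  increments=[
    [-6,-0.6,0,0,0,0,0.5],
    [-6,-0.6,0,0,0,0,0.5],
    [-6,-0.6,0,0,0,0,0.5],
    [-4.7,-0.4,0,0,0,0,0.5],
    [0,0,0,0,0,0,0.5],
  ],
)

```text
clock: 34.65
eef_pos: [0.5295, -0.3127, 0.2202]
eef_rot: [[0.006, 1.0, -0.001], [1.0, -0.006, -0.002], [-0.002, -0.001, -1.0]]
ft_force: [-0.2, 0.4, -1.1]
grip_width: 0.0427
gripper_force: 0.0
```

```bash
python3 -c "
from h import *
wr();scan()"
```

```text
34.65 [ 0.5295 -0.3127  0.2202]
wrist short_1 [([0.53, -0.375], 0.6)]
wrist medium_1 [([0.747, -0.23], 0.44)]
wrist long_1 [([0.453, -0.385], 0.45)]
wrist bent_1 [([0.454, -0.382], 0.78), ([0.37, -0.385], 0.61)]
34.9 [ 0.5314 -0.3073  0.2204]
scene short_1 [([0.583, 0.224], 0.67), ([0.525, -0.306], 0.54), ([0.533, -0.37], 0.51), ([0.54, 0.222], 0.5)]
scene medium_1 [([0.533, 0.13], 0.58)]
scene long_1 [([0.578, 0.317], 0.63), ([0.492, 0.29], 0.49), ([0.527, 0.337], 0.44)]
scene bent_1 [([0.361, -0.387], 0.77), ([0.456, -0.381], 0.58), ([0.35, -0.224], 0.41)]
side short_1 [([0.528, -0.309], 0.8), ([0.533, -0.382], 0.74), ([0.576, 0.213], 0.55)]
side medium_1 [([0.532, 0.128], 0.73)]
side long_1 [([0.479, 0.321], 0.59), ([0.598, 0.326], 0.59), ([0.542, 0.314], 0.45)]
side bent_1 [([0.444, -0.388], 0.76), ([0.47, -0.045], 0.61), ([0.373, -0.388], 0.57)]
```

Request:
servo_tool(
  increments=[
    [0,0,6,0,0,0,0.5],
    [0,0,5,0,0,0,0.5],
    [0,0,1.2,0,0,0,0.5],
    [0,0,0,0,0,0,0.5],
    [0,0,0,0,0,0,0],
  ],
)

```text
clock: 36.02
eef_pos: [0.5318, -0.309, 0.1004]
eef_rot: [[0.0, 1.0, 0.002], [1.0, -0.0, -0.001], [-0.001, 0.002, -1.0]]
ft_force: [-0.9, -0.0, 1.4]
grip_width: 0.0256
gripper_force: 0.0
```

Request:
servo_tool(
  increments=[
    [0,0,0,0,0,0,0],
    [0,0,0,0,0,0,0],
    [0,0,0,0,0,0,0],
    [0,0,0,0,0,0,0],
  ],
)

```text
clock: 36.52
eef_pos: [0.5318, -0.3089, 0.0998]
eef_rot: [[0.0, 1.0, 0.002], [1.0, -0.0, -0.001], [-0.001, 0.002, -1.0]]
ft_force: [0.3, 0.1, 10.3]
grip_width: 0.007
gripper_force: 58.9
```

Request:
servo_tool(
  increments=[
    [0,0,-6,0,0,0,0],
    [0,0,-6,0,0,0,0],
    [6,0,0,0,0,0,0],
    [6,0,0,0,0,0,0],
    [6,0,0,0,0,0,0],
  ],
)

```text
clock: 37.15
eef_pos: [0.5308, -0.1268, 0.2192]
eef_rot: [[0.0, 1.0, 0.001], [1.0, -0.0, -0.0], [-0.0, 0.001, -1.0]]
ft_force: [1.1, 0.8, -0.5]
grip_width: 0.0075
gripper_force: 59.0
```

Request:
servo_tool(
  increments=[
    [6,0,0,0,0,0,0],
    [6,0,0,0,0,0,0],
    [6,0,0,0,0,0,0],
    [6,0,0,0,0,0,0],
    [6,0,0,0,0,0,0],
  ],
)

```text
clock: 37.78
eef_pos: [0.5308, 0.1734, 0.2191]
eef_rot: [[0.0, 1.0, 0.001], [1.0, -0.0, 0.0], [0.0, 0.001, -1.0]]
ft_force: [1.7, -0.5, -0.8]
grip_width: 0.0072
gripper_force: 59.0
```

Request:
servo_tool(
  increments=[
    [4.5,-0.3,0,0,0,0,0],
    [0,0,6,0,0,0,0],
    [0,0,4,0,0,0,0],
    [0,0,0.5,0,0,0,0],
    [0,0,0,0,0,0,0],
  ],
)

```text
clock: 38.4
eef_pos: [0.5286, 0.2165, 0.1146]
eef_rot: [[0.0, 1.0, 0.001], [1.0, -0.0, 0.0], [0.0, 0.001, -1.0]]
ft_force: [-0.0, -0.1, -0.7]
grip_width: 0.007
gripper_force: 58.9
```

Request:
servo_tool(
  increments=[
    [0,0,0,0,0,0,0],
  ],
)

```text
clock: 38.52
eef_pos: [0.5288, 0.2167, 0.1152]
eef_rot: [[0.0, 1.0, 0.002], [1.0, -0.0, 0.001], [0.001, 0.002, -1.0]]
ft_force: [-0.1, -0.2, -0.8]
grip_width: 0.0069
gripper_force: 58.9
```

Request:
servo_tool(
  increments=[
    [0.1,0,1,0,0,0,0],
    [0,0,0,0,0,0,0],
    [0,0,0.2,0,0,0,0],
    [0,0,0,0,0,0,0],
  ],
)

```text
clock: 39.02
eef_pos: [0.5281, 0.2175, 0.1026]
eef_rot: [[0.0, 1.0, 0.0], [1.0, -0.0, 0.0], [0.0, 0.0, -1.0]]
ft_force: [-6.5, -3.3, 23.8]
grip_width: 0.0074
gripper_force: 62.0
```

Request:
servo_tool(
  increments=[
    [0,0,0,0,0,0,0.35],
    [0,0,0,0,0,0,0.35],
    [0,0,0,0,0,0,0.35],
    [0,0,-6,0,0,0,0.35],
    [0,0,-6,0,0,0,0.35],
  ],
)

```text
clock: 39.65
eef_pos: [0.5277, 0.2173, 0.2224]
eef_rot: [[-0.0, 1.0, -0.001], [1.0, 0.0, -0.001], [-0.001, -0.001, -1.0]]
ft_force: [0.4, 0.6, 0.3]
grip_width: 0.0298
gripper_force: 0.0
```

Request:
servo_tool(
  increments=[
    [-6,0,0,0,0,0,0.5],
    [-6,0,0,0,0,0,0.5],
    [-6,0,0,0,0,0,0.5],
    [-6,0,0,0,0,0,0.5],
    [-6,0,0,0,0,0,0.5],
  ],
)

```text
clock: 40.28
eef_pos: [0.5278, -0.0844, 0.2215]
eef_rot: [[-0.0, 1.0, 0.0], [1.0, 0.0, -0.0], [-0.0, 0.0, -1.0]]
ft_force: [1.0, 0.5, 0.1]
grip_width: 0.0426
gripper_force: 0.0
```

Request:
servo_tool(
  increments=[
    [-6,0.1,0,0,0,0,0.5],
    [-6,0.1,0,0,0,0,0.5],
    [-6,0.1,0,0,0,0,0.5],
    [-6,0,0,0,0,0,0.5],
    [-5.4,0,0,0,0,0,0.5],
  ],
)

```text
clock: 40.9
eef_pos: [0.5305, -0.3788, 0.2213]
eef_rot: [[0.001, 1.0, -0.0], [1.0, -0.001, -0.0], [-0.0, -0.0, -1.0]]
ft_force: [0.5, 1.0, 0.0]
grip_width: 0.0428
gripper_force: 0.0
```

```bash
python3 -c "
from h import *
scan();wr()"
```

```text
40.9 [ 0.5305 -0.3788  0.2213]
scene short_1 [([0.516, 0.222], 0.62), ([0.585, 0.22], 0.53), ([0.537, -0.374], 0.49), ([0.745, -0.237], 0.4)]
scene medium_1 [([0.541, 0.13], 0.67)]
scene long_1 [([0.517, 0.334], 0.64), ([0.585, 0.315], 0.55)]
scene bent_1 [([0.453, -0.386], 0.6), ([0.358, -0.384], 0.59)]
side short_1 [([0.586, 0.217], 0.65), ([0.533, -0.374], 0.62), ([0.527, 0.23], 0.56)]
side medium_1 [([0.538, 0.13], 0.46)]
side long_1 [([0.484, 0.3], 0.65), ([0.591, 0.305], 0.47)]
side bent_1 [([0.442, -0.387], 0.82), ([0.37, -0.387], 0.6)]
41.4 [ 0.5314 -0.3756  0.2216]
wrist short_1 [([0.531, -0.378], 0.59)]
wrist medium_1 []
wrist long_1 []
wrist bent_1 [([0.37, -0.385], 0.81), ([0.455, -0.38], 0.73)]
```

Request:
servo_tool(
  increments=[
    [-0.1,0,6,0,0,0,0.5],
    [0,0,5,0,0,0,0.5],
    [0,0,1.2,0,0,0,0.5],
    [0,0,0,0,0,0,0.5],
    [0,0,0,0,0,0,0],
  ],
)

```text
clock: 42.28
eef_pos: [0.5318, -0.3781, 0.1015]
eef_rot: [[0.0, 1.0, 0.002], [1.0, -0.0, -0.001], [-0.001, 0.002, -1.0]]
ft_force: [-0.2, -0.7, -0.3]
grip_width: 0.0255
gripper_force: 0.0
```

Request:
servo_tool(
  increments=[
    [0,0,0,0,0,0,0],
    [0,0,0,0,0,0,0],
    [0,0,0,0,0,0,0],
    [0,0,0,0,0,0,0],
  ],
)

```text
clock: 42.78
eef_pos: [0.5317, -0.378, 0.1009]
eef_rot: [[0.0, 1.0, 0.002], [1.0, -0.0, -0.001], [-0.001, 0.002, -1.0]]
ft_force: [0.7, 0.6, 9.2]
grip_width: 0.0075
gripper_force: 58.8
```

Request:
servo_tool(
  increments=[
    [0,0,-6,0,0,0,0],
    [0,0,-6,0,0,0,0],
    [6,-0.6,0,0,0,0,0],
    [6,-0.6,0,0,0,0,0],
    [6,-0.6,0,0,0,0,0],
  ],
)

```text
clock: 43.4
eef_pos: [0.5126, -0.1958, 0.2201]
eef_rot: [[0.0, 1.0, 0.001], [1.0, -0.0, -0.0], [-0.0, 0.001, -1.0]]
ft_force: [1.3, -0.4, -1.3]
grip_width: 0.007
gripper_force: 59.0
```

Request:
servo_tool(
  increments=[
    [6,-0.6,0,0,0,0,0],
    [6,-0.6,0,0,0,0,0],
    [6,-0.6,0,0,0,0,0],
    [6,-0.6,0,0,0,0,0],
    [6,-0.6,0,0,0,0,0],
  ],
)

```text
clock: 44.02
eef_pos: [0.4827, 0.1044, 0.2201]
eef_rot: [[0.0, 1.0, 0.001], [1.0, -0.0, 0.0], [0.0, 0.001, -1.0]]
ft_force: [1.2, -0.7, -1.1]
grip_width: 0.0071
gripper_force: 59.0
```

Request:
servo_tool(
  increments=[
    [6,-0.6,0,0,0,0,0],
    [5.3,-0.4,0,0,0,0,0],
    [0,0,6,0,0,0,0],
    [0,0,4,0,0,0,0],
    [0,0,0.5,0,0,0,0],
  ],
)

```text
clock: 44.65
eef_pos: [0.4721, 0.2151, 0.113]
eef_rot: [[-0.0, 1.0, -0.003], [1.0, 0.0, -0.002], [-0.002, -0.003, -1.0]]
ft_force: [0.2, -0.2, -0.7]
grip_width: 0.0073
gripper_force: 58.9
```

Request:
servo_tool(
  increments=[
    [0,0,0,0,0,0,0],
    [0,0,0,0,0,0,0],
  ],
)

```text
clock: 44.9
eef_pos: [0.4738, 0.2157, 0.1161]
eef_rot: [[0.0, 1.0, 0.002], [1.0, -0.0, 0.001], [0.001, 0.002, -1.0]]
ft_force: [-0.5, -0.2, -0.9]
grip_width: 0.007
gripper_force: 58.9
```

Request:
servo_tool(
  increments=[
    [0,0,0.95,0,0,0,0],
    [0,0,0,0,0,0,0],
    [0,0,0.2,0,0,0,0],
    [0,0,0,0,0,0,0],
  ],
)

```text
clock: 45.4
eef_pos: [0.4732, 0.2155, 0.1037]
eef_rot: [[0.0, 1.0, 0.001], [1.0, -0.0, 0.0], [0.0, 0.001, -1.0]]
ft_force: [-3.9, -2.0, 17.8]
grip_width: 0.0072
gripper_force: 61.3
```

Request:
servo_tool(
  increments=[
    [0,0,0,0,0,0,0.35],
    [0,0,0,0,0,0,0.35],
    [0,0,0,0,0,0,0.35],
    [0,0,-6,0,0,0,0.35],
    [0,0,-6,0,0,0,0.35],
  ],
)

```text
clock: 46.02
eef_pos: [0.4726, 0.2153, 0.2239]
eef_rot: [[-0.0, 1.0, -0.001], [1.0, 0.0, -0.001], [-0.001, -0.001, -1.0]]
ft_force: [0.6, 0.6, 0.2]
grip_width: 0.0298
gripper_force: 0.0
```

Request:
servo_tool(
  increments=[
    [-6,-0.2,0,0,0,0,0.5],
    [-6,-0.2,0,0,0,0,0.5],
    [-6,-0.2,0,0,0,0,0.5],
    [-6,-0.2,0,0,0,0,0.5],
    [-6,-0.2,0,0,0,0,0.5],
  ],
)

```text
clock: 46.65
eef_pos: [0.4627, -0.0864, 0.223]
eef_rot: [[-0.0, 1.0, 0.0], [1.0, 0.0, -0.0], [-0.0, 0.0, -1.0]]
ft_force: [1.3, -0.5, 0.1]
grip_width: 0.0425
gripper_force: 0.0
```

Request:
servo_tool(
  increments=[
    [-6,-0.2,0,0,0,0,0.5],
    [-6,-0.2,0,0,0,0,0.5],
    [-6,-0.3,0,0,0,0,0.5],
    [-6,-0.3,0,0,0,0,0.5],
    [-3,-0.3,0,0,0,0,0.5],
  ],
)

```text
clock: 47.28
eef_pos: [0.4489, -0.3578, 0.2227]
eef_rot: [[0.003, 1.0, -0.0], [1.0, -0.003, -0.001], [-0.001, -0.0, -1.0]]
ft_force: [-0.4, -0.2, 0.1]
grip_width: 0.043
gripper_force: 0.0
```

```bash
python3 -c "
from h import *
scan()
s=bot.observe();im=read_camera('wrist');print(s['eef_pos'])
cv2.imwrite('pics/w3.png',im[:,:,::-1])
print([(d['at'],d['score'],ray('wrist',d['at'],0,s).round(3)) for d in tip_of('bent_1','wrist')])"
```

```text
47.275 [ 0.4489 -0.3578  0.2227]
scene short_1 [([0.522, 0.211], 0.68), ([0.482, 0.214], 0.5), ([0.582, 0.198], 0.48), ([0.357, -0.225], 0.35)]
scene medium_1 [([0.526, 0.129], 0.43)]
scene long_1 [([0.752, -0.235], 0.75), ([0.592, 0.307], 0.68), ([0.517, 0.341], 0.61), ([0.483, 0.3], 0.45)]
scene bent_1 [([0.365, -0.391], 0.76), ([0.446, -0.383], 0.67), ([0.593, 0.31], 0.6), ([0.524, 0.327], 0.36)]
side short_1 []
side medium_1 []
side long_1 []
side bent_1 [([0.371, -0.39], 0.84)]
[ 0.45031471 -0.35377867  0.22302265]
[([209.6, 257.8], 0.73, array([ 0.457, -0.381,  0.   ])), ([213.2, 174.8], 0.63, array([ 0.369, -0.385,  0.   ]))]
```

View pics/w3.png

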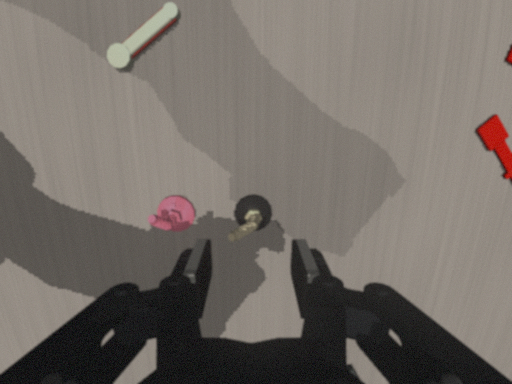

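```bash
python3 -c "
from h import *
s=bot.observe()
f=ray('wrist',(212,253),.006,s);t=ray('wrist',(237,232),.065,s);n=ray('wrist',(214,254),.018,s);print(f,n,t,np.degrees(np.arctan2(*(t-f)[1::-1])))"
```

```text
[ 0.45220543 -0.38186478  0.006     ] [ 0.45310531 -0.37960733  0.018     ] [ 0.43394897 -0.38290509  0.065     ] -176.73862647547782
```

Request:
servo_tool(
  increments=[
    [-3,-0.2,0,0,0,0,0.5],
    [0,0,0,0,0,-10.6,0.5],
    [0,0,0,0,0,-10.6,0.5],
    [0,0,0,0,0,-10.6,0.5],
    [0,0,0,0,0,-10.6,0.5],
  ],
)

```text
clock: 48.5
eef_pos: [0.448, -0.3843, 0.2229]
eef_rot: [[-0.679, 0.734, 0.0], [0.734, 0.679, -0.0], [-0.0, -0.0, -1.0]]
ft_force: [-0.4, 0.5, 0.5]
grip_width: 0.043
gripper_force: 0.0
```

Request:
servo_tool(
  increments=[
    [0,0,0,0,0,-10.6,0.5],
    [0,0,0,0,0,-10.6,0.5],
    [0,0,0,0,0,-10.6,0.5],
    [0,0,0,0,0,-10.6,0.5],
    [0,0,0,0,0,0,0.5],
  ],
)

```text
clock: 49.12
eef_pos: [0.4479, -0.3845, 0.2228]
eef_rot: [[-0.996, 0.092, 0.0], [0.092, 0.996, 0.0], [-0.0, 0.0, -1.0]]
ft_force: [0.3, -0.3, -0.5]
grip_width: 0.0427
gripper_force: 0.0
```

Request:
servo_tool(
  increments=[
    [0,0,0,0,0,0,0.5],
    [0,0,0,0,0,0,0.5],
  ],
)

```text
clock: 49.38
eef_pos: [0.4481, -0.3844, 0.2229]
eef_rot: [[-0.996, 0.093, -0.0], [0.093, 0.996, -0.0], [0.0, -0.0, -1.0]]
ft_force: [-0.5, 0.3, 0.6]
grip_width: 0.0427
gripper_force: 0.0
```

```bash
python3 -c "
from h import *
s=bot.observe();print(s['eef_pos'],s['joints'].round(2))
read_camera('wrist')
print([(d['at'],d['score'],ray('wrist',d['at'],0,s).round(3)) for d in tip_of('bent_1','wrist')])"
```

```text
[ 0.44808519 -0.3843787   0.22294615] [ 0.85  0.58 -0.34  1.76  0.25  0.85  1.87]
[([107.1, 242.4], 0.94, array([ 0.372, -0.384,  0.   ])), ([184.0, 252.3], 0.89, array([ 0.448, -0.382,  0.   ]))]
```

Request:
servo_tool(
  increments=[
    [0,0,6,0,0,0,0.5],
    [0,0,5,0,0,0,0.5],
    [0,0,1.5,0,0,0,0.5],
    [0,0,0,0,0,0,0.5],
    [0,0,0,0,0,0,0],
  ],
)

```text
clock: 50.1
eef_pos: [0.4487, -0.3851, 0.0997]
eef_rot: [[-0.996, 0.091, 0.002], [0.091, 0.996, -0.002], [-0.002, -0.001, -1.0]]
ft_force: [-0.1, 0.2, 0.5]
grip_width: 0.0258
gripper_force: 0.0
```

Request:
servo_tool(
  increments=[
    [0,0,0,0,0,0,0],
    [0,0,0,0,0,0,0],
    [0,0,0,0,0,0,0],
    [0,0,0,0,0,0,0],
  ],
)

```text
clock: 50.6
eef_pos: [0.4486, -0.3852, 0.0995]
eef_rot: [[-0.996, 0.091, 0.002], [0.091, 0.996, -0.002], [-0.002, -0.002, -1.0]]
ft_force: [-0.7, 0.5, 10.8]
grip_width: 0.0078
gripper_force: 58.7
```

Request:
servo_tool(
  increments=[
    [0,0,-6,0,0,0,0],
    [0,0,-6,0,0,0,0],
    [0,0,0,0,0,0,0],
  ],
)

```text
clock: 50.98
eef_pos: [0.4493, -0.3857, 0.2231]
eef_rot: [[-0.996, 0.091, 0.006], [0.091, 0.996, -0.005], [-0.006, -0.004, -1.0]]
ft_force: [0.1, -0.7, -1.3]
grip_width: 0.0081
gripper_force: 58.7
```

```bash
python3 -c "
from h import *
s=bot.observe();print(s['eef_pos'])
for n in ('scene','side'):
  im=read_camera(n)
  print([(d['at'],d['score'],ray(n,d['at'],0).round(3)) for d in tip_of('scrap_tray',n)])
  print([(d['at'],d['score'],ray(n,d['at'],.04).round(3)) for d in boxes_of('scrap_tray',n)])
"
```

```text
[ 0.4493252  -0.38565258  0.22307762]
[([204.5, 240.5], 0.71, array([ 0.471, -0.045,  0.   ]))]
[([198.8, 240.0], 0.95, array([ 0.491, -0.067,  0.04 ]))]
[([220.7, 235.7], 0.68, array([ 0.467, -0.052,  0.   ]))]
[([228.0, 222.4], 0.82, array([ 0.426, -0.098,  0.04 ]))]
```

Request:
servo_tool(
  increments=[
    [0.3,6,0,0,0,0,0],
    [0.3,6,0,0,0,0,0],
    [0.3,6,0,0,0,0,0],
    [0.3,6,0,0,0,0,0],
    [0.3,6,0,0,0,0,0],
  ],
)

```text
clock: 51.9
eef_pos: [0.4599, -0.0825, 0.2174]
eef_rot: [[-0.996, 0.091, -0.001], [0.091, 0.996, 0.0], [0.001, 0.0, -1.0]]
ft_force: [1.8, 0.5, -1.2]
grip_width: 0.0082
gripper_force: 58.8
```

Request:
servo_tool(
  increments=[
    [0,4,0,0,0,0,0],
    [0,0,6,0,0,0,0],
    [0,0,4,0,0,0,0],
    [0,0,0,0,0,0,0],
    [0,0,0,0,0,0,0],
  ],
)

```text
clock: 52.52
eef_pos: [0.4642, -0.0445, 0.1188]
eef_rot: [[-0.996, 0.091, 0.0], [0.091, 0.996, 0.0], [-0.0, 0.0, -1.0]]
ft_force: [0.1, -1.5, -0.5]
grip_width: 0.0081
gripper_force: 58.9
```

Request:
servo_tool(
  increments=[
    [0,0,1.2,0,0,0,0],
    [0,0,0,0,0,0,0],
    [0,0,0.2,0,0,0,0],
    [0,0,0,0,0,0,0],
  ],
)

```text
clock: 53.02
eef_pos: [0.4639, -0.0446, 0.104]
eef_rot: [[-0.996, 0.091, 0.0], [0.091, 0.996, -0.0], [-0.0, -0.0, -1.0]]
ft_force: [-0.2, -0.6, -1.2]
grip_width: 0.0076
gripper_force: 58.9
```

Request:
servo_tool(
  increments=[
    [0,0,0.15,0,0,0,0],
    [0,0,0,0,0,0,0],
    [0,0,0,0,0,0,0.4],
    [0,0,0,0,0,0,0.4],
    [0,0,0,0,0,0,0.4],
  ],
)

```text
clock: 53.65
eef_pos: [0.4639, -0.0446, 0.1024]
eef_rot: [[-0.996, 0.091, -0.0], [0.091, 0.996, 0.0], [0.0, 0.0, -1.0]]
ft_force: [-0.1, 0.2, 0.3]
grip_width: 0.0338
gripper_force: 0.0
```

Request:
servo_tool(
  increments=[
    [0,0,-6,0,0,0,0.4],
    [0,0,-6,0,0,0,0.4],
    [0,0,-6,0,0,10.6,0.4],
    [0,0,0,0,0,10.6,0.2],
    [0,0,0,0,0,10.6,0],
  ],
)

```text
clock: 54.28
eef_pos: [0.4639, -0.0448, 0.2831]
eef_rot: [[-0.795, 0.607, 0.001], [0.607, 0.795, -0.0], [-0.001, 0.001, -1.0]]
ft_force: [-0.1, 0.3, 0.7]
grip_width: 0.0006
gripper_force: 0.0
```

Request:
servo_tool(
  increments=[
    [0,0,0,0,0,10.6,0],
    [0,0,0,0,0,10.6,0],
    [0,0,0,0,0,10.6,0],
    [0,0,0,0,0,10.6,0],
    [0,0,0,0,0,10.6,0],
  ],
)

```text
clock: 54.9
eef_pos: [0.4638, -0.0446, 0.2823]
eef_rot: [[0.006, 1.0, -0.0], [1.0, -0.006, -0.0], [-0.0, -0.0, -1.0]]
ft_force: [0.2, -0.4, -0.1]
grip_width: 0.0001
gripper_force: 0.0
```

Request:
servo_tool(
  increments=[
    [0,6,0,0,0,0,0],
    [0,6,0,0,0,0,0],
    [0,4,0,0,0,0,0],
    [0,0,0,0,0,0,0],
    [0,0,0,0,0,0,0],
  ],
)

```text
clock: 55.52
eef_pos: [0.6232, -0.0446, 0.2819]
eef_rot: [[0.0, 1.0, -0.001], [1.0, -0.0, -0.0], [-0.0, -0.001, -1.0]]
ft_force: [0.3, -0.2, -0.2]
grip_width: -0.0005
gripper_force: 0.0
```

```bash
python3 -c "
from h import *
s=bot.observe();im=read_camera('wrist');print(s['eef_pos'],s['eef_rot'].round(3))
cv2.imwrite('pics/w4.png',cv2.resize(im[:,:,::-1],(800,600)))
for q in ('counter','tally_paddle'):
  print(q,[(d['at'],d['score'],ray('wrist',d['at'],.0886 if q!='counter' else 0,s).round(3)) for d in tip_of(q,'wrist')])
scan()"
```

```text
[ 0.62320842 -0.04460129  0.28194355] [[ 0.     1.    -0.001]
 [ 1.    -0.    -0.   ]
 [-0.    -0.001 -1.   ]]
counter [([108.1, 329.2], 0.95, array([0.713, 0.032, 0.   ])), ([84.0, 214.3], 0.71, array([0.581, 0.058, 0.   ]))]
tally_paddle [([172.2, 287.8], 0.82, array([ 0.656, -0.025,  0.089]))]
55.675 [ 0.6232 -0.0447  0.2827]
scene short_1 [([0.583, 0.212], 0.59), ([0.514, 0.227], 0.55), ([0.478, 0.223], 0.52)]
scene medium_1 [([0.529, 0.119], 0.44)]
scene long_1 [([0.589, 0.319], 0.68), ([0.489, 0.297], 0.5), ([0.533, 0.323], 0.45), ([0.587, 0.214], 0.15)]
scene bent_1 [([0.363, -0.386], 0.74), ([0.466, -0.046], 0.64)]
side short_1 [([0.472, 0.235], 0.58), ([0.58, 0.216], 0.44), ([0.526, 0.218], 0.41)]
side medium_1 [([0.529, 0.122], 0.55)]
side long_1 [([0.475, 0.327], 0.58), ([0.592, 0.319], 0.46), ([0.535, 0.297], 0.42)]
side bent_1 [([0.373, -0.389], 0.78), ([0.461, -0.047], 0.7), ([0.715, 0.038], 0.43)]
```

View pics/w4.png

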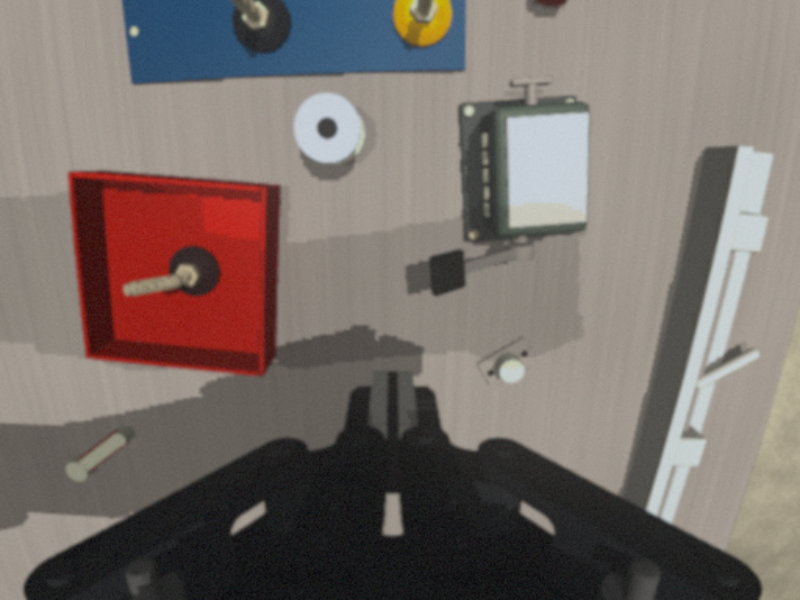

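The bent one stands in the red tray. The wrist view shows the paddle at about (0.656,-0.023), which agrees with the counter at (0.715,0.030). Pressing the lever with shut fingers.

Request:
servo_tool(
  increments=[
    [2.15,2.2,3,0,0,0,0],
    [0,0,5.7,0,0,0,0],
    [0,-0.2,1.5,0,0,0,0],
    [0,-0.2,1.5,0,0,0,0],
    [0,0,0,0,0,0,0],
  ],
)

```text
clock: 56.8
eef_pos: [0.6419, -0.0234, 0.1659]
eef_rot: [[0.0, 1.0, 0.0], [1.0, -0.0, -0.0], [-0.0, 0.0, -1.0]]
ft_force: [0.5, -0.2, 1.5]
grip_width: -0.0003
gripper_force: 0.2
```

Request:
servo_tool(
  increments=[
    [0,-0.3,1.5,0,0,0,0],
    [0,-0.3,1.5,0,0,0,0],
    [0,-0.2,1,0,0,0,0],
    [0,-0.2,0.6,0,0,0,0],
    [0,0,0,0,0,0,0],
  ],
)

```text
clock: 57.42
eef_pos: [0.6317, -0.023, 0.1191]
eef_rot: [[-0.0, 1.0, -0.001], [1.0, 0.0, 0.0], [0.0, -0.001, -1.0]]
ft_force: [-0.7, -0.9, 1.9]
grip_width: -0.0002
gripper_force: 1.0
```

```bash
python3 -c "
from h import *
s=bot.observe();im=read_camera('side');print(s['eef_pos'],s['ft_force'])
cv2.imwrite('pics/p1.png',np.hstack([cv2.resize(im[110:210,250:370,::-1],(400,333)),cv2.resize(read_camera('scene')[150:250,270:390,::-1],(400,333))]))"
```

```text
[ 0.63171029 -0.02299609  0.11909457] [-0.71741308 -0.94396241  1.91519749]
```

View pics/p1.png

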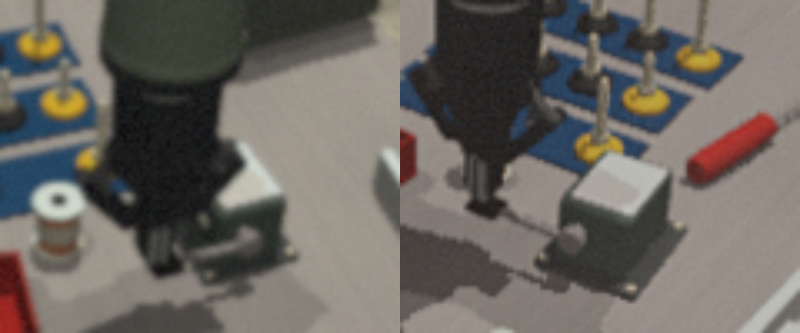

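The fingertips are on the paddle and the arm is nearly level. Continuing down to the stop.

Request:
servo_tool(
  increments=[
    [0,-0.1,0.6,0,0,0,0],
    [0,0,0.4,0,0,0,0],
    [0,0,0.2,0,0,0,0],
    [0,0,0,0,0,0,0],
  ],
)

```text
clock: 58.02
eef_pos: [0.6309, -0.023, 0.1073]
eef_rot: [[-0.0, 1.0, -0.0], [1.0, 0.0, 0.0], [0.0, -0.0, -1.0]]
ft_force: [1.6, 0.9, 2.2]
grip_width: -0.0001
gripper_force: 1.3
```

Request:
servo_tool(
  increments=[
    [0,0,0.3,0,0,0,0],
    [0,0,0,0,0,0,0],
    [0,0,0,0,0,0,0],
  ],
)

```text
clock: 58.4
eef_pos: [0.6309, -0.023, 0.1044]
eef_rot: [[-0.0, 1.0, 0.0], [1.0, 0.0, 0.0], [0.0, 0.0, -1.0]]
ft_force: [1.5, 0.1, 2.2]
grip_width: 0.0002
gripper_force: 1.3
```

Request:
servo_tool(
  increments=[
    [0,0,0.3,0,0,0,0],
    [0,0,0,0,0,0,0],
    [0,0,0,0,0,0,0],
  ],
)

```text
clock: 58.78
eef_pos: [0.6313, -0.023, 0.1024]
eef_rot: [[0.0, 1.0, 0.001], [1.0, -0.0, 0.0], [0.0, 0.001, -1.0]]
ft_force: [-1.9, 1.0, 18.1]
grip_width: -0.0
gripper_force: 9.1
```

Request:
servo_tool(
  increments=[
    [0,0,0.2,0,0,0,0],
    [0,0,0,0,0,0,0],
    [0,0,0,0,0,0,0],
  ],
)

```text
clock: 59.15
eef_pos: [0.6315, -0.023, 0.101]
eef_rot: [[0.0, 1.0, 0.002], [1.0, -0.0, -0.0], [-0.0, 0.002, -1.0]]
ft_force: [-4.5, 1.4, 28.9]
grip_width: -0.0005
gripper_force: 14.5
```

The force jump marks the hard stop. Letting the lever spring back.

Request:
servo_tool(
  increments=[
    [0,0,-3,0,0,0,0],
    [0,0,-4,0,0,0,0],
    [0,0,-6,0,0,0,0],
    [0,-4,-4,0,0,0,0],
    [0,-6,0,0,0,0,0],
  ],
)

```text
clock: 59.78
eef_pos: [0.5308, -0.023, 0.2715]
eef_rot: [[0.0, 1.0, 0.004], [1.0, -0.0, 0.0], [0.0, 0.004, -1.0]]
ft_force: [1.3, 0.4, -1.6]
grip_width: 0.0002
gripper_force: 0.0
```

Request:
servo_tool(
  increments=[
    [-6,0,0,0,0,0,0],
    [-6,0,0,0,0,0,0],
    [0,0,0,0,0,0,0],
    [0,0,0,0,0,0,0],
  ],
)

```text
clock: 60.28
eef_pos: [0.5306, -0.1428, 0.2691]
eef_rot: [[0.0, 1.0, -0.001], [1.0, -0.0, 0.0], [0.0, -0.001, -1.0]]
ft_force: [0.0, 0.0, 0.0]
grip_width: 0.0002
gripper_force: 0.0
```

```bash
python3 -c "
from h import *
a=read_camera('scene')[:,:,::-1];b=read_camera('side')[:,:,::-1]
cv2.imwrite('pics/f1.png',np.hstack([cv2.resize(a[130:310,100:380],(420,270)),cv2.resize(b[100:384,180:400],(380,490))[:270]]) if 0 else np.hstack([cv2.resize(a[130:320,100:380],(440,299)),cv2.resize(b[100:299,180:400],(331,299))]))
s=bot.observe();print(s['clock'],s['eef_pos'],s['ft_force'])"
```

```text
60.375 [ 0.5308645  -0.1418961   0.26921539] [ 0.82334692 -0.11456846  0.47141321]
```

View pics/f1.png

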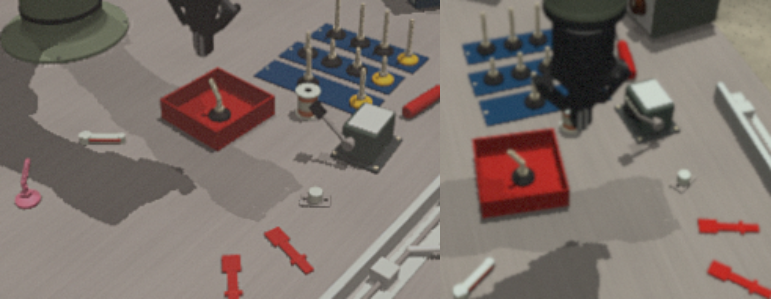

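Everything is in place: three long, three short and one medium stand on their strips, the bent one is in the tray, the lever is back up and the pink one is untouched.

```bash
python3 -c "
from bench import bot
print(bot.sign_off())"
```

```text
the job is handed in; nothing more can be done
None
```

The job is handed in: three short, one medium and three long levellers stand on their own strips, the bent one is in the scrap tray, and the tally lever was pressed to its stop and sprang back. It took about 60 s of the 210 s allowed; `sign_off()` returned no verdict.

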